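# Unnest two totes, pack a bottle and stack them

## Task

The two grey totes on the bench are nested one in the other. Stand the small brown bottle with the black cap, which stands alone by the blue notebook, upright on the floor of the lower tote, then gently stack the upper tote on the lower one without ramming it, turned half round end for end so that its feet stand fully home in the saddles of the lower rim, level and clear of the bottle, and let go. Leave the dishes, the tape and the marker where they are.

Things in the scene. Friction and masses are not known exactly. Their poses are not given: they have to be found in the camera images.
- tote_lower: Open grey plastic stack-and-nest tote, loose on the bench, 184 (x) x 128 (y) x 95 mm high, 0.18 to 0.34 kg. Origin: centre of its underside, z up, x along its length; +x is the end with a dip in the rim. Its opening at the top is 166 x 110 mm; below z = 50 mm the body tapers from 163 x 107 to 149 x 93 mm outside; walls and floor are 3 mm thick.
- tote_upper: Twin of tote_lower in shape, size and axes, 0.18 to 0.34 kg. Starts nested in it, dips at the same end, its origin 45 mm above the lower one's (42 mm free under it); lift it straight up over 45 mm to free it. Turned half round about the upright it stacks instead: feet in the lower saddles, origin 73 mm above; riding unseated on the rim it is 78 mm above, or tilted.
- upper_rim (a point): Middle of the rim's top at the plain -x end of tote_upper, 87.5 mm from its middle, 95 mm above its underside. The rim band (z = 50 to 95 mm) is 9 mm thick with upright faces: pinch it from above here, or at the middle of a long side (x = 0, y = +-59.5 mm), where 26 mm are free of cut-outs.
- lower_dip (a point): Middle of the dip (48 mm wide, 12 mm deep) in the rim of tote_lower at its +x end: 87.5 mm from its middle, 83 mm above its underside. The bench to the right of the totes (-y), up to the bottle, is free for setting a tote down.
- upper_dip (a point): The same dip point of tote_upper: 87.5 mm from its middle at its +x end, 83 mm above its underside. Nested, the two dips lie at the same end; stacked, at different ends.
- lower_saddle (a point): Middle of the floor of one of four saddles (27.8 mm long, 5 mm deep, open to both sides) in the rim of tote_lower, at x = -62 mm, y = +59.5, z = 90; the others at x = +28 and at y = -59.5 mm. The rim also has four notches, 30 mm long and 35 mm deep, at x = +62 and -28 mm. tote_upper has the same.
- upper_foot (a point): Middle of the underside of one of tote_upper's four feet (26 mm long, flush with the rim's outside), at x = +62, y = +59.5, z = 17 mm; the others at x = -28 and at y = -59.5 mm. Heels behind them reach down to z = 9 mm and drop inside the lower rim. Play when stacked: only 0.9 mm either way in x and y, square edges in x, 1 mm lead-in in y: feel it into place.
- brown_bottle: Small round brown glass bottle with a black cap, 27 mm in diameter and 61 mm high, about 0.05 kg, standing upright and alone by the blue notebook. Origin: centre of its underside, z up. Its body is the lower 42 mm; neck and cap above are 18 mm across. Pinch it from above across the body.
- roll_of_tape: Roll of masking tape, 105 mm across, 25 mm high, lying at the front left; bystander, leave it where it is. Origin: centre of its underside.
- dish_a: Round clear dish, 90 mm across, 15 mm high, another one on top of it, at the front edge; bystander, leave it where it is. Origin: centre of its underside.
- dish_c: Single round clear dish, 90 mm across, 15 mm high, at the front edge; bystander, leave it where it is. Origin: centre of its underside.
- black_marker: White marker pen with a black cap, 136 mm long, 15 mm thick, lying at the front edge; bystander, leave it where it is. Origin: centre of its underside.

How it is judged:
At the end, for the whole second after the job is handed in: Brown bottle upright (7 degrees) on the floor of the lower tote, that one flat on the bench; upper tote turned half round, all feet home in the saddles: origin 69.5 to 74.8 mm above the lower one's, within 4.5 mm sideways, level within 1.4 and in line within 3.4 degrees; all at rest (angle between brown_bottle's own z axis and vertical below 0.12 rad and z of brown_bottle in the frame of tote_lower between -0.002 and 0.008 m and x of brown_bottle in the frame of tote_lower between -0.075 and 0.075 m and y of brown_bottle in the frame of tote_lower between -0.05 and 0.05 m and angle between tote_lower's own z axis and vertical below 0.03 rad and height (world z) of tote_lower below 0.004 m and z of tote_upper in the frame of tote_lower between 0.0695 and 0.0748 m and horizontal distance between tote_upper and tote_lower below 0.0045 m and angle between the z axis of tote_upper and the z axis of tote_lower, either way round below 0.025 rad and angle between the x axis of tote_upper and the x axis of tote_lower, either way round below 0.06 rad and x of upper_dip in the frame of tote_lower below -0.07 m and linear speed of each of tote_upper, brown_bottle below 0.01 m/s); the robot touches nothing.
It fails at once if the upper tote is rammed or pressed on the lower one with over 60 N (contact force between tote_upper and tote_lower above 60 N).
It fails at once if the roll of tape is shifted by more than 30 mm (distance of roll_of_tape from where it was at the start of the episode above 0.03 m).
It fails at once if the pair of dishes is shifted by more than 30 mm (distance of dish_a from where it was at the start of the episode above 0.03 m).
It fails at once if the single dish is shifted by more than 30 mm (distance of dish_c from where it was at the start of the episode above 0.03 m).
It fails at once if the marker is shifted by more than 30 mm (distance of black_marker from where it was at the start of the episode above 0.03 m).
It also fails if it takes over 72 s, if anything falls off the work surface, if the arm or the gripper's body presses on something with over 40 N, if the wrist force passes 120 N, or if a joint passes its speed limit or range.

## Robot

A 6-joint arm with a two-finger parallel gripper is mounted at the origin on a cart in front of the work surface, level with it; the furniture and walls round the work are solid. World frame = base frame: x ahead of the robot, y to its left, z up, the work surface at z = 0. Lengths are in m, angles in rad, forces in N, time in s.
With the tool pointing down it reaches from about 0.425 to 1.125 m from the base axis. Payload 14.9 kg.
Tool frame: the origin (TCP) lies at the very end of the fingers, on their centre line; the grasp point (between the pads) lies manip.pinch_z behind it (manip.pinch_z is the distance from the TCP to the grasp point, in m); z points along the fingers, y is the line along which they close (so a half turn about z gives the same grasp; the last joint's range is limited). The gripper opens to 91 mm and grips with 3 to 60 N. Pads are 32 mm wide; open, the fingers measure 118 mm over their backs; the gripper's body (76 mm by 178 mm) begins 60 mm behind the grasp point.
Start: joints at [-1.176, 0.379, 1.734, -0, 1.028, -0.033], TCP at [0.29, -0.637, 0.214] pointing down, gripper open.
Joint ranges: [-2.77, 2.77], [-0.74, 2.19], [0, 2.66], [-1.06, 4.2], [0.31, 2.87], [-3.08, 3.08]. Speed limits (rad/s): [1.89, 1.89, 2.39, 3.14, 3.14, 3.14].

## Interface

Orientations are given as a unit quaternion [w, x, y, z].
In Python, from plant import get_obs, grab_frame, camera_info, workorder, manip gives the robot as it stands.
- The arm moves only by the tool carry_out, never from a script. Its arguments are lists of equal length, an entry for each row: "slide": the shift along the tool's x, y, z in m, a list of three; "rotation": the turn, a rotation vector about the tool's x, y, z in rad, a list of three. A call has 1 to 10 rows; each row is the pose to reach, as a shift and turn from the pose commanded when the call began, along the tool's axes at that moment; what a row does not reach only later rows make up. A row lasts 1/8 s, in which the tool goes at most 62.5 mm and 10.7 degrees, less where a joint would pass 70% of its speed; a pose out of reach is approached as far as the arm can. A call with a gripper value outside its range is refused whole. "fingers" is the opening, from 0 (shut) to 1 (fully open), set as the call begins (left out, the last holds). The fingers move at their own pace and stop on an object; "newtons" is the grip in N (left out, the last holds). Time passes only in rows, so rows that repeat a pose let the fingers close. It gives the time, the measured TCP pose, the force, the opening and the grip force at its end, in the units of the state.
- get_obs(): the state, without advancing time (a new reading comes with each control period).
- grab_frame(name): name is "side" or "top" or "wrist"; returns the picture (420x560x3 uint8, red, green, blue); there is no depth.
- camera_info(name): a dict with "fx", "fy", "cx", "cy" (pixels), "distortion" ([k1, k2, p1, p2, k3] as OpenCV has them; the pictures are not rectified), "world_to_cam" (4x4, takes a point from world to camera coordinates). Camera axes: x right, y up, looking along -z (the intrinsics and any distortion apply to the point x, -y, -z); pixel columns grow to the right and rows downward; lengths in m; the calibration is good to about 2 mm. A picture is of the moment at which its call begins: read the wrist's pose just before it. camera_info takes no time and is no camera call; for the wrist camera it gives the pose at the moment of the call.
- workorder.job_done(): hands the job in; it is judged then, once.
The state is a dict: "time": time; "joints": joint angles; "dq": joint speeds; "joint_torque": joint torques, N m; "tcp_pos": TCP position; "ee_rot": TCP orientation; "contact_force": force on the tool from outside, world axes, zero at the start; "moment": the same for the moment, N m; "width": finger opening in m; "finger_force": force on a finger pad.
Only numpy, scipy, OpenCV 4.12 (cv2) and the standard library are available. Lean on these libraries where they do the work, as an engineer would, in place of code of your own. Each camera call takes 0.05 s, during which the arm holds its last target. There are 200 camera calls.

## Working session

There is one attempt and no reset: what is moved stays moved. The work goes in short steps, Python scripts to look and compute and a tool call to move; the robot and the scene stay as the last step left them, time stands still between calls to the robot, and variables do not carry over. Pictures are saved under pics/ and viewed, at most 10 in all, crops included, and the job is handed in when it is done.

Besides the shell and the picture viewer there is one more tool, called after ">>>" by a JSON object that holds its "method" and its "body". carry_out: Moves the arm, as the interface text tells. Its arguments: {"type":"object","properties":{"slide":{"type":"array","items":{"type":"array","items":{"type":"number"}}},"rotation":{"type":"array","items":{"type":"array","items":{"type":"number"}}},"fingers":{"type":"number"},"newtons":{"type":"number"}},"required":["slide","rotation"]}

```bash
mkdir -p pics; ls
python3 - <<'E'
from plant import *
import cv2,json
o=get_obs();print(o);print(manip, getattr(manip,'pinch_z',None))
for n in("top","side"):
    cv2.imwrite(f"pics/{n}0.png",cv2.cvtColor(grab_frame(n),cv2.COLOR_RGB2BGR)); print(n,camera_info(n))
E
```

```text
pics
{'time': 0.0, 'joints': array([-1.17630373e+00,  3.79432065e-01,  1.73480570e+00,  3.01056170e-06,
        1.02848373e+00, -3.32969152e-02]), 'dq': array([-7.06356704e-05, -1.32001477e-04,  1.34626264e-03, -1.62245594e-03,
       -9.98480894e-04, -1.19284670e-03]), 'joint_torque': array([-3.68082601e-04, -7.63727832e+01, -4.34364724e+01,  6.50233752e-02,
        4.24286246e-02, -7.88410011e-05]), 'tcp_pos': array([ 0.29024157, -0.63654066,  0.21325948]), 'ee_rot': array([-5.55475737e-04,  9.77211607e-01,  2.12266709e-01, -1.00112611e-04]), 'contact_force': array([-0.00309933, -0.28885943, -0.15435508]), 'moment': array([0.00992103, 0.04470528, 0.02895778]), 'finger_force': 0.0, 'width': 0.09138364521139547}
<Robot object at 0x7f4e4cbebb60> 0.0188
top {'fx': 472.96947158709537, 'fy': 472.96947158709537, 'cx': 283.65557719373993, 'cy': 213.78108552716824, 'distortion': array([-0.13976033,  0.        ,  0.        ,  0.        ,  0.        ]), 'world_to_cam': array([[-0.02604515, -0.99942565,  0.0216799 , -0.13201561],
       [ 0.99425927, -0.02364687,  0.10435193, -0.52576812],
       [-0.10377933,  0.0242733 ,  0.99430411, -1.11467616],
       [ 0.        ,  0.        ,  0.        ,  1.        ]])}
side {'fx': 438.1556678100118, 'fy': 438.1556678100118, 'cx': 281.9063881427552, 'cy': 208.0233450194606, 'distortion': array([0.03980937, 0.        , 0.        , 0.        , 0.        ]), 'world_to_cam': array([[-0.95807401, -0.28646132, -0.00583997,  0.45738617],
       [ 0.1332552 , -0.46353266,  0.87600258, -0.22976862],
       [-0.25364787,  0.8384971 ,  0.48227106, -0.81126316],
       [ 0.        ,  0.        ,  0.        ,  1.        ]])}
```

View pics/top0.png

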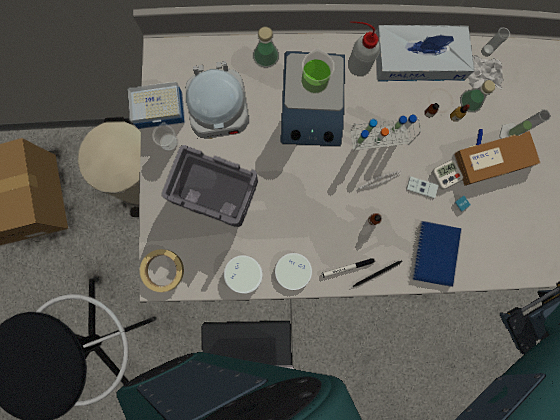

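View pics/side0.png

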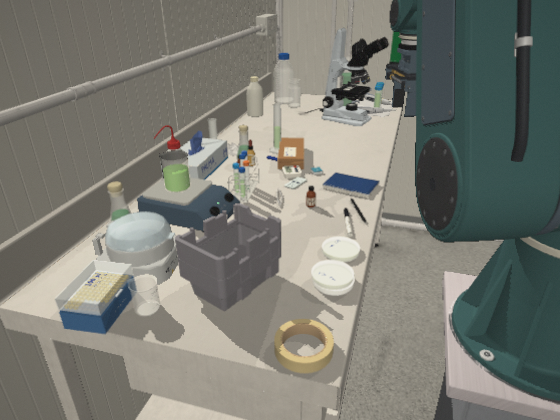

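The top view shows the nested totes around (211,186) and the bottle cap at (375,219). The dishes are at (242,274) and (293,271), and the tape is at (161,270). Next I'll zoom in on the tote.

```bash
cat > h.py <<'E'
import numpy as np, cv2
from plant import *
from scipy.spatial.transform import Rotation as R
def cam(n,ci=None):
    c=ci or camera_info(n); K=np.array([[c['fx'],0,c['cx']],[0,c['fy'],c['cy']],[0,0,1]])
    return K,np.array(c['distortion']),np.diag([1,-1,-1,1])@c['world_to_cam']
def proj(P,n,ci=None):
    K,d,T=cam(n,ci); return cv2.projectPoints(np.asarray(P,float).reshape(-1,1,3),cv2.Rodrigues(T[:3,:3])[0],T[:3,3],K,d)[0].reshape(-1,2)
def back(uv,z,n,ci=None):
    K,d,T=cam(n,ci); p=cv2.undistortPoints(np.asarray(uv,float).reshape(-1,1,2),K,d).reshape(-1,2)
    r=np.c_[p,np.ones(len(p))]@T[:3,:3]; c=-T[:3,:3].T@T[:3,3]
    return c+r*((z-c[2])/r[:,2])[:,None]
def save(img,name,crop=None,s=1):
    if crop: x0,y0,x1,y1=crop; img=img[y0:y1,x0:x1]
    cv2.imwrite('pics/'+name,cv2.cvtColor(cv2.resize(img,None,fx=s,fy=s,interpolation=cv2.INTER_CUBIC),cv2.COLOR_RGB2BGR))
def tcp():
    o=get_obs(); q=o['ee_rot']; return o['tcp_pos'],R.from_quat([q[1],q[2],q[3],q[0]])
E
python3 - <<'E'
from h import *
a=cv2.imread('pics/top0.png')[:,:,::-1];b=cv2.imread('pics/side0.png')[:,:,::-1]
A=cv2.resize(a[135:235,155:265],None,fx=4,fy=4,interpolation=2)
B=cv2.resize(b[195:310,165:295],None,fx=2.5,fy=2.5,interpolation=2)
h=max(A.shape[0],B.shape[0]);P=lambda i:np.pad(i,((0,h-i.shape[0]),(0,0),(0,0)))
save(np.hstack([P(A),P(B)]),'z.png')
print(back([[180,147],[257,180],[240,226],[164,193]],.14,'top'))
print('bottle',back([375,218.5],.061,'top'), back([311,189],.061,'side'))
E
```

```text
[[ 0.6656126   0.08444025  0.14      ]
 [ 0.58675581 -0.08571911  0.14      ]
 [ 0.48627683 -0.04675024  0.14      ]
 [ 0.56295027  0.11972677  0.14      ]]
bottle [[ 0.50258112 -0.36045962  0.061     ]] [[ 0.49833043 -0.3496552   0.061     ]]
```

View pics/z.png

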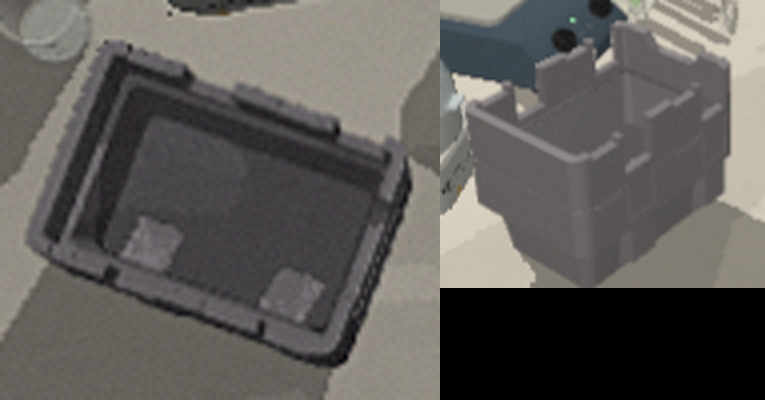

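The crop shows a rim segment pattern of long, gap, longer, gap, short from left to right along the far side. That puts the dipped +x end at the right (-y), so tote yaw is about -115°. Next I'll go above it with the wrist camera.

```bash
cat >> h.py <<'E'
def goal(pos,phi,show=True):
    "pos world TCP, phi=yaw of tool y (deg); tool straight down"
    p,r=tcp(); f=np.radians(phi); y=np.array([np.cos(f),np.sin(f),0]); z=np.array([0,0,-1.]); x=np.cross(y,z)
    rt=R.from_matrix(np.c_[x,y,z]); s=r.inv().apply(np.array(pos)-p); w=(r.inv()*rt).as_rotvec()
    print('slide',s.round(4),'rot',w.round(4),'rows>=',max(np.linalg.norm(s)/.0625,np.degrees(np.linalg.norm(w))/10.7).round(1))
def yawy():
    v=tcp()[1].as_matrix(); return np.degrees(np.arctan2(v[1,1],v[0,1]))
E
python3 -c "
from h import *
goal([.577,-.0,.33],-25)"
```

```text
slide [ 0.525  -0.4604 -0.1162] rot [-9.000e-04 -4.000e-04 -7.067e-01] rows>= 11.3
```

>>> {"method": "carry_out", "body": {"slide": [[0.525,-0.46,-0.117],[0.525,-0.46,-0.117],[0.525,-0.46,-0.117],[0.525,-0.46,-0.117],[0.525,-0.46,-0.117],[0.525,-0.46,-0.117],[0.525,-0.46,-0.117],[0.525,-0.46,-0.117],[0.525,-0.46,-0.117],[0.525,-0.46,-0.117]], "rotation": [[0,0,-0.707],[0,0,-0.707],[0,0,-0.707],[0,0,-0.707],[0,0,-0.707],[0,0,-0.707],[0,0,-0.707],[0,0,-0.707],[0,0,-0.707],[0,0,-0.707]]}}

```text
time: 1.35
tcp_pos: [0.5441, -0.073, 0.3176]
ee_rot: [0.0, 0.843, 0.537, -0.0]
contact_force: [0.4, 0.3, -0.5]
width: 0.0912
finger_force: 0.0
```

```bash
python3 -c "
from h import *
goal([.577,-.0,.33],-25);print(get_obs()['time'],get_obs()['dq'].round(2))"
```

```text
slide [ 0.08   -0.001  -0.0124] rot [0.     0.     0.0004] rows>= 1.3
1.35 [ 0.89  0.13 -0.29  0.    0.15  0.89]
```

>>> {"method": "carry_out", "body": {"slide": [[0.03,0,-0.005],[0.03,0,-0.005],[0.03,0,-0.005]], "rotation": [[0,0,0],[0,0,0],[0,0,0]]}}

```text
time: 1.72
tcp_pos: [0.556, -0.0481, 0.3218]
ee_rot: [-0.0, 0.843, 0.537, -0.0]
contact_force: [0.2, -0.3, -0.1]
width: 0.0914
finger_force: 0.0
```

Run:
```python
from h import *
o=get_obs();c=camera_info('wrist');im=grab_frame('wrist')
import pickle;pickle.dump((c,im,o),open('w1.pkl','wb'));save(im,'w1.png')
print(o['tcp_pos'],yawy(),np.abs(o['dq']).max()); print(c)
```

```text
[ 0.55595804 -0.04812983  0.32182091] -25.017662822327026 0.01645249214866284
{'fx': 369.06743264120905, 'fy': 369.06743264120905, 'cx': 285.9046477844617, 'cy': 209.2549260846801, 'distortion': array([-0.04493761,  0.        ,  0.        ,  0.        ,  0.        ]), 'world_to_cam': array([[ 9.06264121e-01, -4.22711877e-01,  1.06024128e-04,
        -5.23937470e-01],
       [ 4.07692908e-01,  8.73998203e-01, -2.64411865e-01,
        -1.26594101e-01],
       [ 1.11677371e-01,  2.39670212e-01,  9.64409848e-01,
        -5.45818558e-01],
       [ 0.00000000e+00,  0.00000000e+00,  0.00000000e+00,
         1.00000000e+00]])}
```

View pics/w1.png

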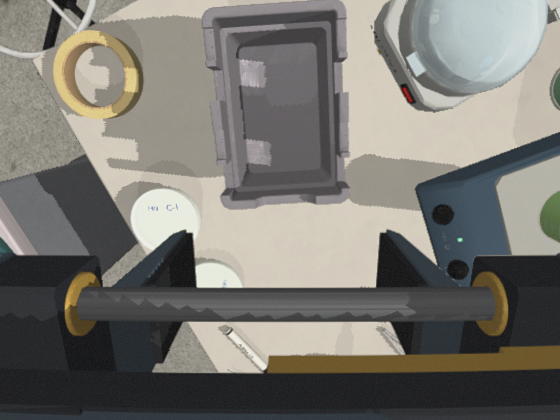

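The wrist view shows the tote rim upright in the picture, x 203–347, y 0–208. The plain end is at the top, and the short segment (dip end) is at the bottom. I'll fit the rim model to it.

```bash
cat >> h.py <<'E'
def rim_pts(rects=((.184,.128),(.166,.110))):
    out=[]
    for L,W in rects:
        for s in(1,-1):
            for x in np.arange(-L/2+.008,L/2-.008,.002):
                if any(a<=x<=b for a,b in((.045,.079),(-.045,-.011),(.012,.044),(-.078,-.046))): continue
                out.append((x,s*W/2))
        out+=[(-L/2,y) for y in np.arange(-W/2+.012,W/2-.012,.002)]
        out+=[(L/2,y) for y in np.arange(-W/2+.012,W/2-.012,.002) if abs(y)>.026]
    return np.array(out)
def place(P,x,y,a,z):
    c,s=np.cos(a),np.sin(a); return np.c_[x+c*P[:,0]-s*P[:,1],y+s*P[:,0]+c*P[:,1],np.full(len(P),z)]
def fit(im,ci,z,x0,rects=((.184,.128),(.166,.110)),sig=(3,1.2)):
    from scipy.optimize import minimize
    from scipy.ndimage import map_coordinates
    P=rim_pts(rects); g=cv2.cvtColor(im,cv2.COLOR_RGB2GRAY).astype(np.float32); x=np.array(x0,float)
    for s in sig:
        b=cv2.GaussianBlur(g,(0,0),s); m=np.minimum(np.hypot(cv2.Sobel(b,5,1,0),cv2.Sobel(b,5,0,1)),60/s)
        f=lambda q:-np.mean(map_coordinates(m,proj(place(P,q[0],q[1],q[2],z),None,ci).T[::-1],order=1,mode='constant'))
        r=minimize(f,x,method='Nelder-Mead',options=dict(initial_simplex=x+np.vstack([np.zeros(3),np.diag([.006*s/3,.006*s/3,.04*s/3])]),xatol=1e-5)); x=r.x
    return x,r.fun
def overlay(im,ci,z,q,rects=((.184,.128),(.166,.110))):
    im=im.copy()
    for u,v in proj(place(rim_pts(rects),*q,z),None,ci).round().astype(int):
        if 0<=u<560 and 0<=v<420: im[v,u]=(255,0,0)
    return im
E
python3 - <<'E'
from h import *
import pickle
c,im,o=pickle.load(open('w1.pkl','rb'))
print(back([[203,12],[345,2],[350,200],[222,207]],.14,None,c))
best=None
for dx in(-.006,0,.006):
  for dy in(-.006,0,.006):
    for a in (-118,-115,-112):
      q,f=fit(im,c,.14,(.577+dx,.015+dy,np.radians(a)))
      if best is None or f<best[1]: best=(q,f)
q,f=best;print(q,np.degrees(q[2]),f)
for z in(.135,.145): r,f2=fit(im,c,z,q); print(z,r,f2)
t=cv2.imread('pics/top0.png')[:,:,::-1].copy(); ct=camera_info('top'); print('top',fit(t,ct,.14,q))
A=cv2.resize(overlay(im,c,.14,q)[0:215,190:360],None,fx=2.4,fy=2.4,interpolation=0)
B=cv2.resize(overlay(t,ct,.14,q)[140:235,155:265],None,fx=3.5,fy=3.5,interpolation=0)
B=np.pad(B,((0,A.shape[0]-B.shape[0]),(0,0),(0,0)))
save(np.hstack([A,B]),'ov1.png')
E
```

```text
[[ 0.55645047  0.12553066  0.14      ]
 [ 0.67233776  0.08019869  0.14      ]
 [ 0.60781039 -0.0858813   0.14      ]
 [ 0.49008559 -0.03885274  0.14      ]]
[ 0.58027125  0.02053473 -1.94191452] -111.26350607322657 -45.30062484741211
0.135 [ 0.58046924  0.02157631 -1.94339271] -44.38054275512695
0.145 [ 0.58103018  0.02036015 -1.945727  ] -42.32027816772461
top (array([ 0.58436875,  0.02274325, -1.83542336]), np.float64(-46.77304458618164))
```

View pics/ov1.png

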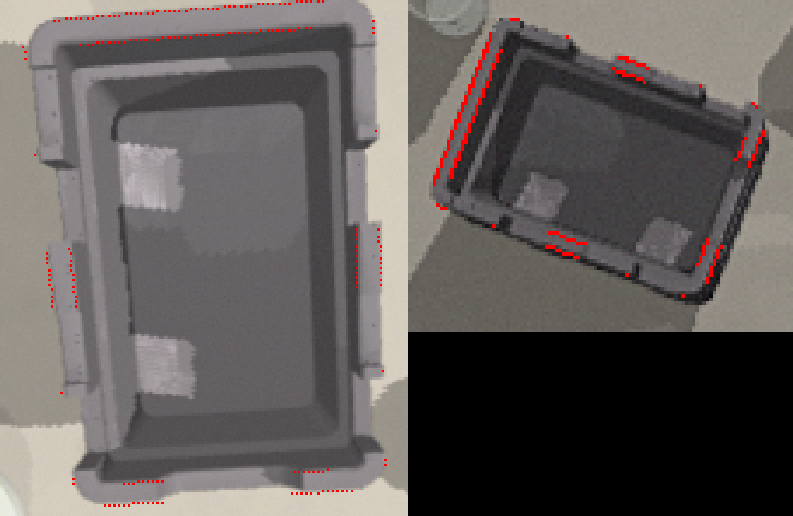

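The overlay sits on the rim in both views, and the dip is at the picture's bottom end. The tote centre is (0.580, 0.0205) with yaw -111.3°. I'll grasp the plain end so that the jaws fix the critical x direction.

Run:
```python
from h import *
for n,uv,z in(('balance front bl,br',[[281,143],[341,145]],.03),('dish c top edge',[[293,252],[293,290]],.015),('dish a',[[242,255]],.03),('cup',[[165,137]],.04),('rack',[[347,130],[363,187]],.02),('pen378',[[360,190],[398,173]],.0)):
    print(n,back(uv,z,'top')[:,:2].round(3).tolist())
goal([.612,.102,.20],69)
goal([.612,.102,.105],69)
```

```text
balance front bl,br [[0.698, -0.143], [0.69, -0.291]]
dish c top edge [[0.43, -0.166], [0.338, -0.163]]
dish a [[0.425, -0.043]]
cup [[0.717, 0.141]]
rack [[0.731, -0.31], [0.585, -0.343]]
pen378 [[0.581, -0.339], [0.623, -0.439]]
slide [ 0.1601 -0.0127  0.1218] rot [-7.0000e-04 -2.0000e-04 -1.6409e+00] rows>= 8.8
slide [ 0.1601 -0.0127  0.2168] rot [-7.0000e-04 -2.0000e-04 -1.6409e+00] rows>= 8.8
```

>>> {"method": "carry_out", "body": {"slide": [[0.16,-0.013,0.1],[0.16,-0.013,0.1],[0.16,-0.013,0.1],[0.16,-0.013,0.1],[0.16,-0.013,0.1],[0.16,-0.013,0.1],[0.16,-0.013,0.1],[0.16,-0.013,0.1],[0.16,-0.013,0.1],[0.16,-0.013,0.1]], "rotation": [[0,0,-1.637],[0,0,-1.637],[0,0,-1.637],[0,0,-1.637],[0,0,-1.637],[0,0,-1.637],[0,0,-1.637],[0,0,-1.637],[0,0,-1.637],[0,0,-1.637]], "fingers": 0.4}}

```text
time: 3.02
tcp_pos: [0.612, 0.1016, 0.2221]
ee_rot: [-0.0, 0.185, 0.983, -0.0]
contact_force: [1.3, 0.1, -0.2]
width: 0.0364
finger_force: 0.0
```

>>> {"method": "carry_out", "body": {"slide": [[0,0,0],[0,0,0]], "rotation": [[0,0,0],[0,0,0]]}}

```text
time: 3.28
tcp_pos: [0.6121, 0.1025, 0.2222]
ee_rot: [-0.0, 0.185, 0.983, -0.0]
contact_force: [-0.4, -0.2, -0.0]
width: 0.0361
finger_force: 0.0
```

Run:
```python
from h import *
import pickle
o=get_obs();c=camera_info('wrist');im=grab_frame('wrist');pickle.dump((c,im,o),open('w2.pkl','wb'))
print(o['tcp_pos'],yawy(),o['width'],np.abs(o['dq']).max())
goal([.612,.102,.104],68.74)
save(im,'w2.png')
```

```text
[0.61214485 0.1024718  0.22221271] 68.71967818837352 0.03612412565646444 0.009376671382501662
slide [-0.     -0.0006  0.1183] rot [ 0.      0.     -0.0004] rows>= 1.9
```

View pics/w2.png

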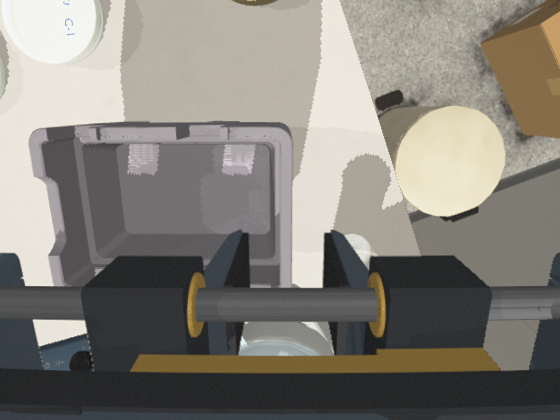

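The fingertips, at x 245 and 325, straddle the end wall at x 275–292, so I'll descend and grip.

>>> {"method": "carry_out", "body": {"slide": [[0,-0.0005,0.05],[0,-0.0005,0.09],[0,-0.0005,0.11],[0,-0.0005,0.118],[0,-0.0005,0.118],[0,-0.0005,0.118]], "rotation": [[0,0,0],[0,0,0],[0,0,0],[0,0,0],[0,0,0],[0,0,0]]}}

```text
time: 4.08
tcp_pos: [0.6128, 0.1024, 0.1056]
ee_rot: [0.001, 0.184, 0.983, 0.0]
contact_force: [1.0, -0.3, 0.1]
width: 0.0367
finger_force: 0.0
```

>>> {"method": "carry_out", "body": {"slide": [[0,0,0],[0,0,0],[0,0,0],[0,0,0]], "rotation": [[0,0,0],[0,0,0],[0,0,0],[0,0,0]], "fingers": 0, "newtons": 10}}

```text
time: 4.58
tcp_pos: [0.6121, 0.1023, 0.1044]
ee_rot: [0.0, 0.184, 0.983, 0.0]
contact_force: [-0.9, 0.0, 3.2]
width: 0.009
finger_force: 10.0
```

>>> {"method": "carry_out", "body": {"slide": [[0,0,0],[0,0,0],[0,0,0]], "rotation": [[0,0,0],[0,0,0],[0,0,0]], "fingers": 0, "newtons": 50}}

```text
time: 4.95
tcp_pos: [0.612, 0.1023, 0.1044]
ee_rot: [0.0, 0.184, 0.983, 0.0]
contact_force: [-1.9, 1.2, 4.5]
width: 0.0088
finger_force: 50.0
```

>>> {"method": "carry_out", "body": {"slide": [[0,0,-0.006],[0,0,-0.015],[0,0,-0.027],[0,0,-0.04],[0,0,-0.055],[0,0,-0.075],[0,0,-0.1],[0,0,-0.13],[0,0,-0.15],[0,0,-0.15]], "rotation": [[0,0,0],[0,0,0],[0,0,0],[0,0,0],[0,0,0],[0,0,0],[0,0,0],[0,0,0],[0,0,0],[0,0,0]]}}

```text
time: 6.2
tcp_pos: [0.6127, 0.1024, 0.256]
ee_rot: [0.001, 0.184, 0.983, 0.0]
contact_force: [0.1, -0.2, -2.1]
width: 0.0087
finger_force: 50.0
```

Run:
```python
from h import *
import pickle
o=get_obs();print(o['contact_force'],o['moment'],yawy())
t=grab_frame('top');s=grab_frame('side');pickle.dump((t,s),open('lift.pkl','wb'))
save(np.hstack([cv2.resize(t[100:260,130:330],None,fx=2,fy=2),cv2.resize(s[120:320,130:330],None,fx=1.6,fy=1.6)]),'lift.png')
goal([.6325,-.21,.254],0);goal([.6325,-.21,.06],0)
```

```text
[ 0.144566   -0.17034167 -2.06903312] [ 0.30549802 -0.21292281 -0.00499176] 68.81019350423347
slide [-0.1324 -0.2836 -0.0004] rot [-6.000e-04 -4.000e-04  1.201e+00] rows>= 6.4
slide [-0.1325 -0.2835  0.1936] rot [-6.000e-04 -4.000e-04  1.201e+00] rows>= 6.4
```

View pics/lift.png

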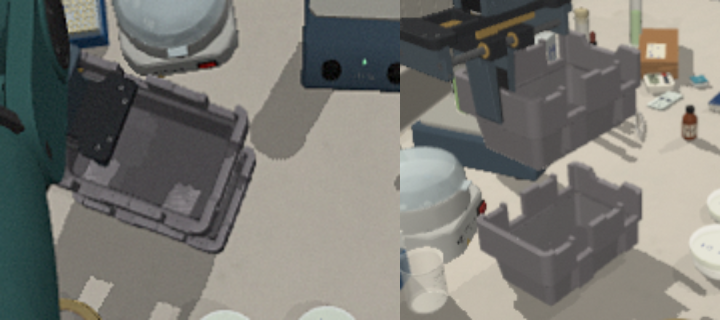

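The upper tote is lifted level and free, and the lower one stayed put. Now I'll carry it to the set-down spot.

>>> {"method": "carry_out", "body": {"slide": [[-0.132,-0.283,0],[-0.132,-0.283,0],[-0.132,-0.283,0],[-0.132,-0.283,0],[-0.132,-0.283,0],[-0.132,-0.283,0],[-0.132,-0.283,0],[-0.132,-0.283,0],[-0.132,-0.283,0],[-0.132,-0.283,0]], "rotation": [[0,0,0.15],[0,0,0.3],[0,0,0.45],[0,0,0.6],[0,0,0.75],[0,0,0.9],[0,0,1.05],[0,0,1.2],[0,0,1.2],[0,0,1.2]]}}

```text
time: 7.55
tcp_pos: [0.6325, -0.2092, 0.2535]
ee_rot: [-0.0, 0.706, 0.709, -0.0]
contact_force: [-0.7, -0.5, -2.4]
width: 0.0085
finger_force: 50.0
```

>>> {"method": "carry_out", "body": {"slide": [[0,0,0.04],[0,0,0.08],[0,0,0.12],[0,0,0.15],[0,0,0.17],[0,0,0.182],[0,0,0.187],[0,0,0.19],[0,0,0.19]], "rotation": [[0,0,0],[0,0,0],[0,0,0],[0,0,0],[0,0,0],[0,0,0],[0,0,0],[0,0,0],[0,0,0]]}}

```text
time: 8.68
tcp_pos: [0.6331, -0.2094, 0.0648]
ee_rot: [0.0, 0.707, 0.708, 0.0]
contact_force: [0.4, -0.3, -2.7]
width: 0.009
finger_force: 50.0
```

>>> {"method": "carry_out", "body": {"slide": [[0,0,0.0015],[0,0,0.003],[0,0,0.0045],[0,0,0.0045],[0,0,0.0045]], "rotation": [[0,0,0],[0,0,0],[0,0,0],[0,0,0],[0,0,0]]}}

```text
time: 9.3
tcp_pos: [0.6328, -0.2093, 0.0597]
ee_rot: [-0.0, 0.707, 0.707, -0.0]
contact_force: [0.2, 0.2, -2.2]
width: 0.0088
finger_force: 50.0
```

>>> {"method": "carry_out", "body": {"slide": [[0,0,0.001],[0,0,0.0015],[0,0,0.0015]], "rotation": [[0,0,0],[0,0,0],[0,0,0]]}}

```text
time: 9.68
tcp_pos: [0.6331, -0.2094, 0.0594]
ee_rot: [0.0, 0.707, 0.707, -0.0]
contact_force: [-3.4, 1.9, 13.7]
width: 0.0087
finger_force: 50.0
```

>>> {"method": "carry_out", "body": {"slide": [[0,0,0],[0,0,0],[0,0,-0.03],[0,0,-0.08],[0,0,-0.12],[0,0,-0.15],[0,0,-0.15],[0,0,-0.15]], "rotation": [[0,0,0],[0,0,0],[0,0,0],[0,0,0],[0,0,0],[0,0,0],[0,0,0],[0,0,0]], "fingers": 0.35}}

```text
time: 10.68
tcp_pos: [0.6324, -0.2092, 0.2074]
ee_rot: [-0.0, 0.707, 0.707, -0.0]
contact_force: [0.1, 1.5, 0.1]
width: 0.0317
finger_force: 0.0
```

Run:
```python
from h import *
print(yawy())
t=grab_frame('top');g=t[205:235,360:390]; m=(g.astype(int).sum(2)<200)
print('dark blob',np.argwhere(m).mean(0)[::-1]+[360,205],m.sum())
s=grab_frame('side');g=s[180:212,300:322];m=(g.astype(int).sum(2)<170);a=np.argwhere(m);print('side',a.min(0)[::-1]+[300,180],a.max(0)[::-1]+[300,180])
save(np.hstack([cv2.resize(t[200:240,350:400],(500,400)),cv2.resize(s[175:217,295:325],(286,400))]),'bot.png')
```

```text
0.05652040402127966
dark blob [374.52380952 218.83809524] 105
side [307 187] [314 196]
```

View pics/bot.png

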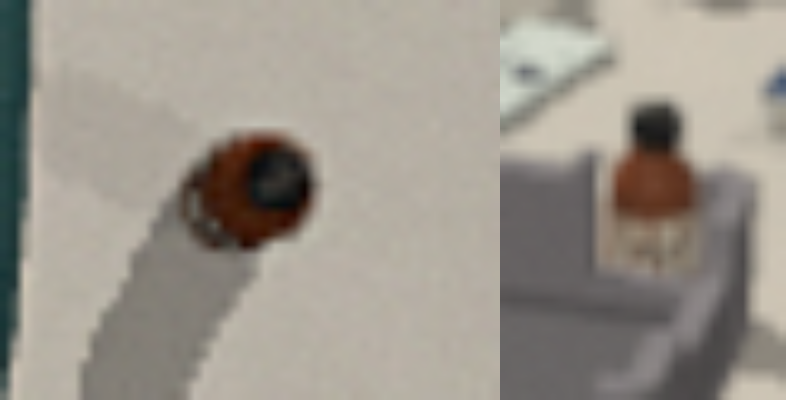

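The cap centre is at (377.8, 217.8) in the top view and about (311.4, 187) in the side view. The body centre in the top view is near (374.5, 219).

Run:
```python
from h import *
a=back([377.6,217.8],.06,'top')[0];print(a, back([374.8,219],.035,'top'))
from scipy.optimize import least_squares
f=lambda p:np.r_[proj([p],'top')[0]-[377.6,217.8],proj([p],'side')[0]-[311.4,187.5]]
r=least_squares(f,[.5,-.36,.06],x_scale=.01);print(r.x,r.fun)
goal([.497,-.366,.19],-36);goal([.497,-.366,.02],-36)
```

```text
[ 0.50418423 -0.36702     0.06      ] [[ 0.50370429 -0.36563229  0.035     ]]
[ 0.50323809 -0.36807806  0.05636655] [ 0.12273501  0.53106451 -0.6345267  -0.04916727]
slide [-0.1568 -0.1353  0.017 ] rot [-2.000e-03 -1.000e-04  6.293e-01] rows>= 3.4
slide [-0.1569 -0.1349  0.187 ] rot [-2.000e-03 -1.000e-04  6.293e-01] rows>= 4.5
```

Run:
```python
from h import *
goal([.5035,-.367,.12],0)
```

```text
slide [-0.1579 -0.1286  0.087 ] rot [-0.0019 -0.0007  0.001 ] rows>= 3.5
```

>>> {"method": "carry_out", "body": {"slide": [[-0.158,-0.129,0],[-0.158,-0.129,0],[-0.158,-0.129,0],[-0.158,-0.129,0.04],[-0.158,-0.129,0.087],[-0.158,-0.129,0.13],[-0.158,-0.129,0.16],[-0.158,-0.129,0.18],[-0.158,-0.129,0.188],[-0.158,-0.129,0.188]], "rotation": [[0,0,0],[0,0,0],[0,0,0],[0,0,0],[0,0,0],[0,0,0],[0,0,0],[0,0,0],[0,0,0],[0,0,0]], "fingers": 0.7}}

```text
time: 12.02
tcp_pos: [0.5041, -0.3675, 0.0203]
ee_rot: [-0.0, 0.707, 0.707, -0.0]
contact_force: [-0.7, 0.1, 0.6]
width: 0.0639
finger_force: 0.0
```

>>> {"method": "carry_out", "body": {"slide": [[0,0,0],[0,0,0],[0,0,0],[0,0,0],[0,0,0]], "rotation": [[0,0,0],[0,0,0],[0,0,0],[0,0,0],[0,0,0]], "fingers": 0, "newtons": 12}}

```text
time: 12.65
tcp_pos: [0.5041, -0.3675, 0.0205]
ee_rot: [0.0, 0.707, 0.707, 0.0]
contact_force: [-0.2, 0.5, 3.1]
width: 0.0264
finger_force: 12.0
```

Run:
```python
from h import *
p,_=tcp();print(p)
goal([p[0],p[1],.22],0);goal([.580,.0205,.22],68.74);goal([.580,.0205,p[2]+.0045],68.74)
```

```text
[ 0.50407325 -0.3675462   0.02047386]
slide [-0.      0.     -0.1995] rot [0.0002 0.0002 0.001 ] rows>= 3.2
slide [ 0.3879  0.0764 -0.1996] rot [ 1.0000e-04  3.0000e-04 -1.1987e+00] rows>= 7.1
slide [ 0.388   0.0763 -0.0046] rot [ 1.0000e-04  3.0000e-04 -1.1987e+00] rows>= 6.4
```

>>> {"method": "carry_out", "body": {"slide": [[0,0,-0.04],[0,0,-0.1],[0,0,-0.16],[0.05,0.01,-0.2],[0.1,0.02,-0.2],[0.155,0.031,-0.2],[0.21,0.042,-0.2],[0.27,0.054,-0.2],[0.33,0.065,-0.2],[0.388,0.076,-0.2]], "rotation": [[0,0,0],[0,0,0],[0,0,0],[0,0,-0.17],[0,0,-0.34],[0,0,-0.51],[0,0,-0.68],[0,0,-0.85],[0,0,-1.02],[0,0,-1.199]]}}

```text
time: 13.9
tcp_pos: [0.5795, 0.0227, 0.2203]
ee_rot: [0.0, 0.181, 0.983, 0.0]
contact_force: [1.3, -0.1, 0.2]
width: 0.0266
finger_force: 12.0
```

>>> {"method": "carry_out", "body": {"slide": [[0,0,0],[0,0,0],[0,0,0]], "rotation": [[0,0,0],[0,0,0],[0,0,0]]}}

```text
time: 14.28
tcp_pos: [0.5793, 0.0195, 0.2202]
ee_rot: [-0.0, 0.185, 0.983, -0.0]
contact_force: [0.6, -0.1, -0.9]
width: 0.0262
finger_force: 12.0
```

Run:
```python
from h import *
import pickle
o=get_obs();c=camera_info('wrist');im=grab_frame('wrist');pickle.dump((c,im,o),open('w3.pkl','wb'))
print(o['tcp_pos'],yawy());goal([.580,.0205,.0245],68.74)
B=np.dstack([im[:,:,0]]*3); save(im,'w3.png')
```

```text
[0.57934868 0.01954382 0.22016323] 68.62859876615899
slide [-0.0002  0.0012  0.1957] rot [-0.0001 -0.0001 -0.0019] rows>= 3.1
```

View pics/w3.png

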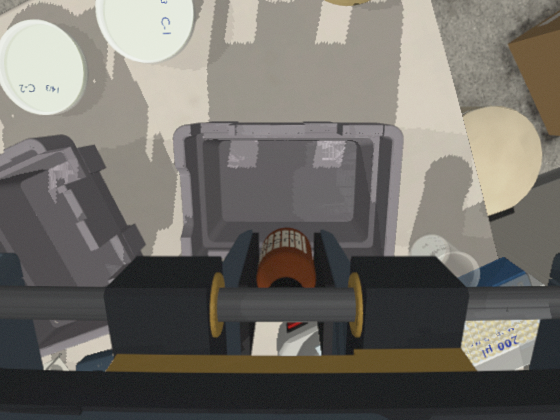

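The bottle is held upright over the middle of the lower tote (x 178–400, y 125–290), so I'll lower it.

>>> {"method": "carry_out", "body": {"slide": [[0,0.001,0.05],[0,0.001,0.1],[0,0.001,0.14],[0,0.001,0.17],[0,0.001,0.185],[0,0.001,0.191],[0,0.001,0.194],[0,0.001,0.1955],[0,0.001,0.1955]], "rotation": [[0,0,0],[0,0,0],[0,0,0],[0,0,0],[0,0,0],[0,0,0],[0,0,0],[0,0,0],[0,0,0]]}}

```text
time: 15.45
tcp_pos: [0.5803, 0.0216, 0.0253]
ee_rot: [0.0, 0.184, 0.983, 0.0]
contact_force: [0.3, 0.7, -0.4]
width: 0.0267
finger_force: 12.0
```

>>> {"method": "carry_out", "body": {"slide": [[0,0,0.0005],[0,0,0.001],[0,0,0.0015],[0,0,0.0015]], "rotation": [[0,0,0],[0,0,0],[0,0,0],[0,0,0]]}}

```text
time: 15.95
tcp_pos: [0.5801, 0.0216, 0.0236]
ee_rot: [0.0, 0.184, 0.983, 0.0]
contact_force: [-0.8, 0.4, 6.2]
width: 0.027
finger_force: 12.0
```

>>> {"method": "carry_out", "body": {"slide": [[0,0,0],[0,0,0],[0,0,0],[0,0,0],[0,0,-0.02],[0,0,-0.06],[0,0,-0.11],[0,0,-0.16],[0,0,-0.2],[0,0,-0.2]], "rotation": [[0,0,0],[0,0,0],[0,0,0],[0,0,0],[0,0,0],[0,0,0],[0,0,0],[0,0,0],[0,0,0],[0,0,0]], "fingers": 0.5}}

```text
time: 17.2
tcp_pos: [0.5816, 0.0216, 0.2278]
ee_rot: [0.003, 0.184, 0.983, 0.001]
contact_force: [-0.1, 0.2, -0.7]
width: 0.0453
finger_force: 0.0
```

Run:
```python
from h import *
print(yawy());goal([.533,-.04,.28],-21.26);goal([.6331,-.2094,.20],0)
```

```text
68.75725155272525
slide [ 0.0227 -0.0749 -0.0525] rot [0.0065 0.0029 1.5711] rows>= 8.4
slide [-0.1315 -0.1967  0.0282] rot [0.0056 0.0039 1.2   ] rows>= 6.4
```

>>> {"method": "carry_out", "body": {"slide": [[0.003,-0.008,-0.006],[0.006,-0.016,-0.012],[0.009,-0.024,-0.018],[0.012,-0.032,-0.024],[0.015,-0.04,-0.03],[0.018,-0.048,-0.036],[0.02,-0.056,-0.042],[0.022,-0.064,-0.048],[0.023,-0.075,-0.052],[0.023,-0.075,-0.052]], "rotation": [[0,0,0.17],[0,0,0.34],[0,0,0.51],[0,0,0.68],[0,0,0.85],[0,0,1.02],[0,0,1.19],[0,0,1.36],[0,0,1.571],[0,0,1.571]]}}

```text
time: 18.45
tcp_pos: [0.5308, -0.0403, 0.2752]
ee_rot: [-0.0, 0.826, 0.564, -0.0]
contact_force: [0.3, 0.3, -0.6]
width: 0.0457
finger_force: 0.0
```

>>> {"method": "carry_out", "body": {"slide": [[0,0,0],[0,0,0],[0,0,0]], "rotation": [[0,0,0],[0,0,0],[0,0,0]]}}

```text
time: 18.82
tcp_pos: [0.5313, -0.0398, 0.2751]
ee_rot: [-0.0, 0.825, 0.565, -0.0]
contact_force: [-0.3, 0.2, 0.6]
width: 0.0455
finger_force: 0.0
```

Run:
```python
from h import *
import pickle
o=get_obs();c=camera_info('wrist');im=grab_frame('wrist');pickle.dump((c,im,o),open('w4.pkl','wb'))
print(o['tcp_pos'],yawy())
def best(im,c,z,q0,rects=((.184,.128),(.166,.110))):
    b=None
    for dx in(-.004,0,.004):
      for dy in(-.004,0,.004):
        for a in(-2,0,2):
          q,f=fit(im,c,z,(q0[0]+dx,q0[1]+dy,q0[2]+np.radians(a)),rects)
          if b is None or f<b[1]: b=(q,f)
    return b
q0=(.5803,.0205,np.radians(-111.26))
u=np.array([np.cos(q0[2]),np.sin(q0[2])]);n=np.array([-u[1],u[0]])
g=np.array([.6120,.1023])
c1,i1,_=pickle.load(open('w1.pkl','rb'))
for nm,I,C,z in(('w1',i1,c1,.14),('w4',im,c,.095)):
  for rc in(((.184,.128),(.166,.110)),((.184,.128),),((.166,.110),)):
    q,f=best(I,C,z,q0,rc); d=q[:2]-g
    print(nm,q[:2].round(4),np.degrees(q[2]).round(2),round(float(f),1),'from grip along u %.4f n %.4f'%(d@u,d@n))
q,f=best(im,c,.095,q0)
o4=overlay(im,c,.095,q); save(o4,'ov4.png')
m=(im[:,:,0].astype(int)-im[:,:,2]>45)&(im[:,:,0]<190); m[250:]=0
nn,l,s,ce=cv2.connectedComponentsWithStats(m.astype(np.uint8)); k=[(s[i,4],ce[i].round(1).tolist()) for i in range(1,nn) if s[i,4]>60]; print(k)
goal([.6331,-.2094,.20],0)
```

```text
[ 0.53128721 -0.03976687  0.27506097] -21.18932054212266
w1 [0.5803 0.0205] -111.26 -45.3 from grip along u 0.0877 n 0.0001
w1 [0.5802 0.0207] -111.54 -42.4 from grip along u 0.0876 n -0.0001
w1 [0.5784 0.0127] -111.25 -50.0 from grip along u 0.0957 n 0.0012
w4 [0.5771 0.0122] -111.37 -44.7 from grip along u 0.0966 n 0.0002
w4 [0.5768 0.0117] -111.59 -41.2 from grip along u 0.0972 n 0.0001
w4 [0.5776 0.0126] -111.55 -50.0 from grip along u 0.0960 n 0.0005
[(np.int32(210), [147.8, 42.4]), (np.int32(790), [80.2, 49.6]), (np.int32(131), [135.4, 95.0]), (np.int32(110), [447.7, 101.5]), (np.int32(299), [307.6, 107.9])]
slide [-0.1213  0.1562  0.0751] rot [-2.000e-04 -0.000e+00 -3.698e-01] rows>= 3.4
```

Run:
```python
from h import *
import pickle
from scipy.ndimage import map_coordinates
c,im,o=pickle.load(open('w4.pkl','rb'))
q0=np.array([.5803,.0205,np.radians(-111.35)]);u=np.array([np.cos(q0[2]),np.sin(q0[2])])
for d in(0,.009):
    P=np.array([[-.092,0],[.092,.04],[.092,-.04],[0,.064],[0,-.064]]);print(proj(place(P,*(q0[:2]+d*u),q0[2],.095),None,c).round(0).tolist())
# profiles along the tote's length: end edges and notch edges
g=cv2.GaussianBlur(cv2.cvtColor(im,cv2.COLOR_RGB2GRAY).astype(np.float32),(0,0),1)
for y in(-.04,.04,.0595,-.0595):
    xs=np.arange(-.1,.1101,.002); p=place(np.c_[xs,np.full(len(xs),y)],q0[0],q0[1],q0[2],.095)
    v=map_coordinates(g,proj(p,None,c).T[::-1],order=1); print(y,' '.join('%d:%d'%(x*1e3,k) for x,k in zip(xs.round(4),v) if abs(x)>.03))
```

```text
[[314.0, 1.0], [351.0, 206.0], [269.0, 206.0], [381.0, 110.0], [243.0, 110.0]]
[[314.0, 12.0], [350.0, 215.0], [270.0, 215.0], [381.0, 120.0], [243.0, 120.0]]
-0.04 -100:0 -98:0 -96:0 -94:0 -92:164 -90:168 -88:167 -86:160 -84:126 -82:87 -80:84 -78:83 -76:96 -74:157 -72:165 -70:117 -68:98 -66:106 -64:113 -62:118 -60:123 -58:120 -56:108 -54:97 -52:94 -50:101 -48:129 -46:140 -44:141 -42:141 -40:141 -38:143 -36:141 -34:139 -32:140 32:141 34:142 36:141 38:142 40:143 42:142 44:142 46:120 48:95 50:93 52:89 54:82 56:79 58:81 60:86 62:89 64:91 66:93 68:97 70:108 72:108 74:96 76:89 78:89 80:91 82:120 84:157 86:163 88:163 90:176 92:213 94:225 96:223 98:221 100:219 102:193 104:164 106:161 108:163 110:179
0.04 -100:0 -98:0 -96:0 -94:0 -92:180 -90:166 -88:166 -86:161 -84:130 -82:86 -80:74 -78:74 -76:80 -74:114 -72:123 -70:113 -68:85 -66:76 -64:79 -62:80 -60:81 -58:81 -56:81 -54:82 -52:82 -50:82 -48:81 -46:82 -44:81 -42:82 -40:81 -38:82 -36:82 -34:82 -32:82 32:80 34:80 36:80 38:80 40:80 42:80 44:80 46:80 48:80 50:80 52:80 54:80 56:80 58:80 60:81 62:86 64:92 66:97 68:104 70:109 72:108 74:97 76:89 78
[... 550 characters left out ...]
:97 76:114 78:154 80:162 82:164 84:163 86:163 88:159 90:161 92:180 94:185 96:206 98:217 100:218 102:218 104:218 106:218 108:218 110:218
-0.0595 -100:0 -98:0 -96:0 -94:0 -92:225 -90:208 -88:165 -86:161 -84:164 -82:166 -80:166 -78:163 -76:140 -74:164 -72:166 -70:166 -68:166 -66:166 -64:165 -62:165 -60:165 -58:164 -56:164 -54:161 -52:154 -50:155 -48:165 -46:166 -44:134 -42:94 -40:133 -38:162 -36:163 -34:162 -32:159 32:161 34:158 36:152 38:150 40:139 42:153 44:163 46:160 48:157 50:158 52:157 54:157 56:154 58:147 60:147 62:151 64:162 66:174 68:169 70:143 72:108 74:94 76:118 78:156 80:161 82:161 84:161 86:167 88:191 90:218 92:225 94:225 96:225 98:225 100:226 102:226 104:226 106:226 108:226 110:226
```

The end-wall profile puts the inner edge at +83 and the outer at about +91, so the lower tote has not moved. The 9 mm shift was a misfit at the picture's edge. The grip is laterally centred within about 0.3 mm. I'll regrip the upper tote.

>>> {"method": "carry_out", "body": {"slide": [[-0.121,0.156,0],[-0.121,0.156,0],[-0.121,0.156,0],[-0.121,0.156,0.05],[-0.121,0.156,0.1],[-0.121,0.156,0.1]], "rotation": [[0,0,-0.12],[0,0,-0.24],[0,0,-0.37],[0,0,-0.37],[0,0,-0.37],[0,0,-0.37]], "fingers": 0.4}}

```text
time: 19.62
tcp_pos: [0.6307, -0.2086, 0.1717]
ee_rot: [-0.003, 0.707, 0.707, -0.001]
contact_force: [-0.1, -0.2, -0.2]
width: 0.0365
finger_force: 0.0
```

>>> {"method": "carry_out", "body": {"slide": [[0,0,0],[0,0,0]], "rotation": [[0,0,0],[0,0,0]]}}

```text
time: 19.88
tcp_pos: [0.6341, -0.2095, 0.1778]
ee_rot: [0.002, 0.707, 0.707, 0.001]
contact_force: [-0.1, -0.6, -0.4]
width: 0.0364
finger_force: 0.0
```

Run:
```python
from h import *
goal([.6331,-.2094,.0597],0.03);print(get_obs()['tcp_pos'])
```

```text
slide [ 0.0003 -0.0013  0.1181] rot [ 0.0032  0.0012 -0.001 ] rows>= 1.9
[ 0.63405335 -0.20953344  0.17782999]
```

>>> {"method": "carry_out", "body": {"slide": [[0,-0.0005,0.05],[0,-0.0005,0.09],[0,-0.0005,0.11],[0,-0.0005,0.115],[0,-0.0005,0.115],[0,-0.0005,0.115]], "rotation": [[0,0,0],[0,0,0],[0,0,0],[0,0,0],[0,0,0],[0,0,0]]}}

```text
time: 20.62
tcp_pos: [0.6332, -0.2096, 0.0618]
ee_rot: [0.001, 0.707, 0.707, 0.0]
contact_force: [0.2, 0.1, 0.5]
width: 0.0363
finger_force: 0.0
```

Run:
```python
from h import *
goal([.6331,-.2094,.0597],0.03);print(get_obs()['tcp_pos'])
```

```text
slide [ 0.0002 -0.0001  0.0021] rot [ 0.0019  0.0007 -0.0015] rows>= 0.0
[ 0.63320334 -0.20962303  0.06178163]
```

>>> {"method": "carry_out", "body": {"slide": [[0,0,0.002],[0,0,0.002],[0,0,0.002]], "rotation": [[0,0,-0.0015],[0,0,-0.0015],[0,0,-0.0015]]}}

```text
time: 21.0
tcp_pos: [0.6323, -0.2093, 0.0583]
ee_rot: [0.0, 0.707, 0.707, 0.0]
contact_force: [-0.6, -0.0, -0.0]
width: 0.0364
finger_force: 0.0
```

>>> {"method": "carry_out", "body": {"slide": [[0,0,0],[0,0,0],[0,0,0],[0,0,0]], "rotation": [[0,0,0],[0,0,0],[0,0,0],[0,0,0]], "fingers": 0, "newtons": 10}}

```text
time: 21.5
tcp_pos: [0.6323, -0.2093, 0.0582]
ee_rot: [0.0, 0.707, 0.707, 0.0]
contact_force: [0.8, 0.6, -0.9]
width: 0.0093
finger_force: 10.0
```

>>> {"method": "carry_out", "body": {"slide": [[0,0,0],[0,0,0],[0,0,0]], "rotation": [[0,0,0],[0,0,0],[0,0,0]], "newtons": 45}}

```text
time: 21.88
tcp_pos: [0.6324, -0.2093, 0.0583]
ee_rot: [0.0, 0.707, 0.707, 0.0]
contact_force: [0.8, -0.9, -0.4]
width: 0.009
finger_force: 45.0
```

>>> {"method": "carry_out", "body": {"slide": [[0,0,-0.01],[0,0,-0.03],[0,0,-0.06],[0,0,-0.1],[0,0,-0.15],[0,0,-0.19],[0,0,-0.2],[0,0,-0.2],[0,0,-0.2]], "rotation": [[0,0,0],[0,0,0],[0,0,0],[0,0,0],[0,0,0],[0,0,0],[0,0,0],[0,0,0],[0,0,0]]}}

```text
time: 23.0
tcp_pos: [0.6315, -0.209, 0.2565]
ee_rot: [-0.001, 0.707, 0.707, -0.0]
contact_force: [0.3, -0.5, -2.4]
width: 0.0088
finger_force: 45.0
```

Run:
```python
from h import *
goal([.5483,-.0607,.26],-111.25);print(get_obs()['joints'].round(2))
```

```text
slide [ 0.1484 -0.0831 -0.0032] rot [-2.4000e-03  1.6000e-03  1.9422e+00] rows>= 10.4
[-0.35  0.28  1.78  0.    1.08 -0.36]
```

>>> {"method": "carry_out", "body": {"slide": [[0.015,-0.008,0],[0.03,-0.016,0],[0.045,-0.024,0],[0.06,-0.032,0],[0.075,-0.041,0],[0.09,-0.05,0],[0.105,-0.058,0],[0.12,-0.066,0],[0.135,-0.075,0],[0.148,-0.083,0]], "rotation": [[0,0,0.18],[0,0,0.36],[0,0,0.54],[0,0,0.72],[0,0,0.9],[0,0,1.08],[0,0,1.26],[0,0,1.44],[0,0,1.62],[0,0,1.8]]}}

```text
time: 24.25
tcp_pos: [0.5481, -0.0608, 0.2566]
ee_rot: [0.0, 0.993, -0.117, -0.001]
contact_force: [-0.2, -0.1, -3.0]
width: 0.009
finger_force: 45.0
```

>>> {"method": "carry_out", "body": {"slide": [[0,0,0],[0,0,0],[0,0,0],[0,0,0]], "rotation": [[0,0,0.1],[0,0,0.142],[0,0,0.142],[0,0,0.142]]}}

```text
time: 24.75
tcp_pos: [0.5489, -0.0614, 0.2575]
ee_rot: [0.0, 0.983, -0.184, -0.001]
contact_force: [-0.2, 0.8, -3.2]
width: 0.0094
finger_force: 45.0
```

Run:
```python
from h import *
import pickle
o=get_obs();c=camera_info('wrist');im=grab_frame('wrist');t=grab_frame('top');s=grab_frame('side');pickle.dump((c,im,o,t,s),open('w5.pkl','wb'))
print(o['tcp_pos'],yawy(),np.abs(o['dq']).max());goal([.5483,-.0607,.15],-111.25);print(o['contact_force'],o['moment'])
```

```text
[ 0.54888484 -0.06136367  0.25748525] -111.21262433515342 0.004956661031332976
slide [-0.001  -0.0003  0.108 ] rot [0.0001 0.0004 0.0007] rows>= 1.7
[-0.19843516  0.78322969 -3.16562748] [-0.14043637  0.09303473 -0.03240423]
```

>>> {"method": "carry_out", "body": {"slide": [[-0.001,0,0.03],[-0.001,0,0.06],[-0.001,0,0.085],[-0.001,0,0.1],[-0.001,0,0.108],[-0.001,0,0.108],[-0.001,0,0.108]], "rotation": [[0,0,0],[0,0,0],[0,0,0],[0,0,0],[0,0,0],[0,0,0],[0,0,0]]}}

```text
time: 25.78
tcp_pos: [0.5488, -0.0611, 0.151]
ee_rot: [-0.0, 0.983, -0.184, 0.001]
contact_force: [-0.6, -0.2, -1.9]
width: 0.0089
finger_force: 45.0
```

Run:
```python
from h import *
goal([.5483,-.0607,.138],-111.25);o=get_obs();print(o['tcp_pos'],o['contact_force'],o['moment'],tcp()[1].as_matrix()[2].round(4))
```

```text
slide [-0.0006 -0.0002  0.013 ] rot [-0.0003 -0.0011  0.0002] rows>= 0.2
[ 0.54882752 -0.06107739  0.15102264] [-0.62390807 -0.22207861 -1.91210007] [-0.14634744  0.10547842  0.01930162] [ 1.1e-03 -3.0e-04 -1.0e+00]
```

>>> {"method": "carry_out", "body": {"slide": [[-0.0006,0,0.004],[-0.0006,0,0.008],[-0.0006,0,0.011],[-0.0006,0,0.012],[-0.0006,0,0.013],[-0.0006,0,0.013]], "rotation": [[0,0,0],[0,0,0],[0,0,0],[0,0,0],[0,0,0],[0,0,0]]}}

```text
time: 26.52
tcp_pos: [0.5484, -0.0611, 0.1381]
ee_rot: [0.0, 0.983, -0.184, 0.0]
contact_force: [-1.6, -3.2, 9.6]
width: 0.0087
finger_force: 45.0
```

>>> {"method": "carry_out", "body": {"slide": [[0,0,0.0007],[0,0,0.0014],[0,0,0.002],[0,0,0.002]], "rotation": [[0,0,0],[0,0,0],[0,0,0],[0,0,0]]}}

```text
time: 27.02
tcp_pos: [0.5486, -0.0611, 0.1362]
ee_rot: [0.0, 0.983, -0.184, 0.001]
contact_force: [-2.1, -4.3, 11.0]
width: 0.0089
finger_force: 45.0
```

>>> {"method": "carry_out", "body": {"slide": [[0,0.0005,0],[0,0.001,0],[0,0.001,0]], "rotation": [[0,0,0],[0,0,0],[0,0,0]]}}

```text
time: 27.4
tcp_pos: [0.5485, -0.0616, 0.1363]
ee_rot: [-0.0, 0.983, -0.185, 0.001]
contact_force: [0.7, 1.1, 8.7]
width: 0.0089
finger_force: 45.0
```

Run:
```python
from h import *
goal([.5483,-.0607,.1313],-111.25);o=get_obs();r=tcp()[1];print('F tool',r.inv().apply(o['contact_force']).round(2),'M tool',r.inv().apply(o['moment']).round(3),o['tcp_pos'].round(4))
```

```text
slide [-0.0006 -0.0008  0.005 ] rot [-0.0013 -0.0018 -0.0006] rows>= 0.1
F tool [ 0.28 -1.24 -8.74] M tool [ 1.033 -0.711 -0.032] [ 0.5485 -0.0616  0.1363]
```

>>> {"method": "carry_out", "body": {"slide": [[0,-0.0005,-0.002],[0,-0.0005,-0.002],[0,-0.0005,-0.002]], "rotation": [[0,0,0],[0,0,0],[0,0,0]]}}

```text
time: 27.78
tcp_pos: [0.5475, -0.0613, 0.1371]
ee_rot: [0.0, 0.983, -0.184, -0.0]
contact_force: [-0.0, -0.5, -0.3]
width: 0.0089
finger_force: 45.0
```

```bash
cat >> h.py <<'E'
def st():
    o=get_obs();r=tcp()[1];F=r.inv().apply(o['contact_force']);M=r.inv().apply(o['moment']);d=F-[0,0,2.3];m=M-[-.19,-.03,0]
    print('tcp',o['tcp_pos'].round(4),'F',F.round(1),'M',M.round(2),'contact x %.3f y %.3f'%(-m[1]/d[2],m[0]/d[2]),'t',o['time']); goal([.5483,-.0607,.1313],-111.25)
E
python3 - <<'E'
from h import *
st()
import pickle
t=grab_frame('top');s=grab_frame('side');c=camera_info('wrist');w=grab_frame('wrist');pickle.dump((t,s,w,c),open('w6.pkl','wb'))
a=cv2.resize(s[170:310,165:295],(390,420),interpolation=2);b=cv2.resize(w[60:330,150:420],(400,400),interpolation=2);save(np.hstack([a,np.pad(b,((0,20),(0,0),(0,0)))]),'con.png')
E
```

```text
tcp [ 0.5475 -0.0613  0.1371] F [0.2 0.4 0.3] M [-0.07 -0.04  0.01] contact x -0.007 y -0.060 t 27.775
slide [ 0.0005 -0.0008  0.0058] rot [0.     0.0001 0.0002] rows>= 0.1
```

>>> {"method": "carry_out", "body": {"slide": [[0,0,0.0008],[0,-0.0004,0.001],[0,-0.0008,0.001],[0,-0.0012,0.001],[0,-0.0016,0.001],[0,-0.0016,0.001]], "rotation": [[0,0,0],[0,0,0],[0,0,0],[0,0,0],[0,0,0],[0,0,0]]}}

```text
time: 28.68
tcp_pos: [0.5483, -0.0604, 0.1369]
ee_rot: [0.001, 0.983, -0.184, 0.0]
contact_force: [-4.0, -7.2, 10.4]
width: 0.0086
finger_force: 45.0
```

```bash
python3 -c "
from h import *
st()"
```

```text
tcp [ 0.5483 -0.0604  0.1369] F [ -1.1   8.2 -10.4] M [-1.08 -0.92 -0.42] contact x -0.070 y 0.070 t 28.675
slide [0.0001 0.0003 0.0056] rot [ 0.001  -0.0002  0.001 ] rows>= 0.1
```

View pics/con.png

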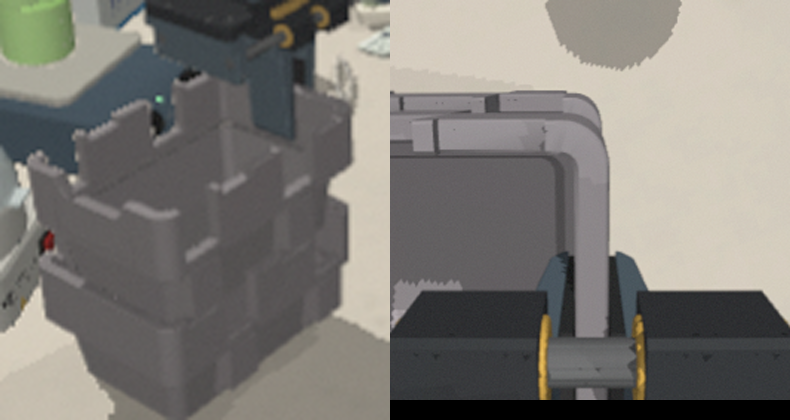

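The crop shows the upper tote level, riding on the lower rim and not home. Now I'll measure the lateral offset between the two rims from this wrist picture.

Run:
```python
from h import *
import pickle
from scipy.ndimage import map_coordinates
t,s,w,c=pickle.load(open('w6.pkl','rb'))
phi=np.radians(-111.25);ty=np.array([np.cos(phi),np.sin(phi)]);tx=np.array([-ty[1],ty[0]])
g=cv2.GaussianBlur(cv2.cvtColor(w,cv2.COLOR_RGB2GRAY).astype(np.float32),(0,0),.7)
O=np.array([.5475,-.0613])
def line(a0,a1,fixed,along,z,lab):
    xs=np.arange(a0,a1,.001); P=[np.r_[O+(tx*x+ty*fixed if along=='x' else ty*x+tx*fixed),z] for x in xs]
    uv=proj(P,None,c);v=map_coordinates(g,uv.T[::-1],order=1); print(lab,fixed,uv[0].round(),' '.join('%d:%d'%(round(x*1e3),k) for x,k in zip(xs,v)))
for y in(-.012,-.02): line(.045,.076,y,'x',.174,'upper'); line(.052,.085,y,'x',.095,'lower')
for x in(.035,.045): line(-.012,.014,x,'y',.174,'upE')
for x in(.058,.061,.063): line(-.02,.02,x,'y',.095,'loE')
```

```text
upper -0.012 [255. 190.] 45:96 46:97 47:96 48:97 49:97 50:97 51:97 52:97 53:91 54:75 55:99 56:129 57:131 58:133 59:138 60:124 61:131 62:145 63:133 64:110 65:107 66:135 67:135 68:136 69:133 70:151 71:205 72:205 73:205 74:205 75:205
lower -0.012 [266. 149.] 52:147 53:148 54:149 55:150 56:142 57:117 58:109 59:109 60:124 61:139 62:139 63:139 64:141 65:136 66:130 67:118 68:186 69:205 70:205 71:206 72:206 73:205 74:206 75:206 76:206 77:205 78:204 79:205 80:205 81:206 82:205 83:204 84:179 85:155
upper -0.02 [234. 190.] 45:97 46:96 47:96 48:96 49:96 50:98 51:98 52:97 53:98 54:79 55:98 56:128 57:137 58:140 59:143 60:146 61:147 62:149 63:142 64:109 65:106 66:135 67:136 68:133 69:136 70:173 71:194 72:200 73:205 74:205 75:206
lower -0.02 [252. 149.] 52:128 53:122 54:129 55:139 56:142 57:127 58:110 59:104 60:118 61:135 62:135 63:135 64:136 65:136 66:134 67:122 68:185 69:205 70:205 71:205 72:205 73:205 74:205 75:206 76:206 77:205 78:205 79:205 80:205 81:206 82:206 83:205 84:205 85:205
upE 0.035 [256. 215.] -12:96 -11:96 -10:88 -9:76 -8:78 -7:95 -6:96 -5:112 -4:133 -3:136 -2:135 -1:136 0:135 1:136 
[... 474 characters left out ...]
 6:205 7:204 8:205 9:205 10:205 11:204 12:205 13:205 14:204 15:205 16:205 17:204 18:205 19:205
loE 0.061 [252. 133.] -20:135 -19:134 -18:135 -17:135 -16:135 -15:134 -14:134 -13:135 -12:139 -11:144 -10:145 -9:143 -8:144 -7:147 -6:147 -5:147 -4:146 -3:147 -2:147 -1:144 0:126 1:128 2:181 3:204 4:205 5:205 6:205 7:205 8:205 9:205 10:205 11:205 12:205 13:204 14:205 15:205 16:205 17:205 18:206 19:205
loE 0.063 [252. 129.] -20:135 -19:135 -18:136 -17:136 -16:136 -15:135 -14:135 -13:136 -12:139 -11:145 -10:147 -9:147 -8:146 -7:148 -6:149 -5:148 -4:148 -3:142 -2:126 -1:113 0:140 1:189 2:203 3:204 4:203 5:203 6:204 7:205 8:204 9:204 10:205 11:205 12:205 13:205 14:205 15:206 16:205 17:206 18:206 19:205
```

Run:
```python
from h import *
import pickle
from scipy.ndimage import map_coordinates
t,s,w,c=pickle.load(open('w6.pkl','rb'))
phi=np.radians(-111.25);ty=np.array([np.cos(phi),np.sin(phi)]);tx=np.array([-ty[1],ty[0]])
g=cv2.GaussianBlur(cv2.cvtColor(w,cv2.COLOR_RGB2GRAY).astype(np.float32),(0,0),.6)
O=np.array([.5475,-.0613])
def line(a0,a1,fixed,along,z,lab):
    xs=np.arange(a0,a1,.001); P=[np.r_[O+(tx*x+ty*fixed if along=='x' else ty*x+tx*fixed),z] for x in xs]
    uv=proj(P,None,c);v=map_coordinates(g,uv.T[::-1],order=1); print(lab,fixed,uv[0].round(),' '.join('%d:%d'%(round(x*1e3),k) for x,k in zip(xs,v)))
for y in(-.082,-.09): line(.05,.076,y,'x',.1738,'upper'); line(.054,.075,y,'x',.095,'lower')
line(-.15,-.02,.0615,'y',.1738,'upL'); line(-.15,-.02,.0625,'y',.095,'loL');line(-.15,-.02,.0635,'y',.07,'lo z70')
```

```text
upper -0.082 [ 69. 177.] 50:96 51:96 52:95 53:95 54:77 55:97 56:140 57:144 58:143 59:143 60:142 61:143 62:143 63:128 64:109 65:76 66:64 67:63 68:63 69:100 70:179 71:190 72:189 73:189 74:190 75:190
lower -0.082 [145. 146.] 54:136 55:135 56:136 57:138 58:137 59:118 60:123 61:132 62:134 63:134 64:137 65:134 66:113 67:106 68:158 69:193 70:193 71:193 72:193 73:193 74:193
upper -0.09 [ 48. 177.] 50:97 51:96 52:96 53:95 54:79 55:96 56:142 57:143 58:143 59:143 60:144 61:144 62:145 63:129 64:109 65:87 66:128 67:131 68:136 69:119 70:179 71:189 72:190 73:190 74:191 75:190
lower -0.09 [131. 146.] 54:135 55:135 56:136 57:138 58:136 59:119 60:130 61:134 62:134 63:134 64:137 65:134 66:117 67:116 68:162 69:192 70:193 71:192 72:192 73:191 74:192
upL 0.0615 [-104.  149.] -150:0 -149:0 -148:0 -147:0 -146:0 -145:0 -144:0 -143:0 -142:0 -141:0 -140:0 -139:0 -138:0 -137:0 -136:0 -135:0 -134:0 -133:0 -132:0 -131:0 -130:0 -129:0 -128:0 -127:0 -126:0 -125:0 -124:0 -123:0 -122:0 -121:0 -120:0 -119:0 -118:0 -117:0 -116:0 -115:0 -114:0 -113:0 -112:0 -111:0 -110:0 -109:0 -108:0 -107:0 -106:143 -105:143 -104:137 -
[... 2127 characters left out ...]
:137 -107:137 -106:137 -105:137 -104:139 -103:138 -102:139 -101:139 -100:138 -99:140 -98:139 -97:139 -96:138 -95:138 -94:138 -93:138 -92:138 -91:137 -90:138 -89:137 -88:136 -87:137 -86:136 -85:136 -84:125 -83:88 -82:84 -81:125 -80:139 -79:138 -78:139 -77:139 -76:140 -75:139 -74:140 -73:140 -72:140 -71:140 -70:139 -69:139 -68:140 -67:139 -66:139 -65:139 -64:139 -63:139 -62:139 -61:139 -60:139 -59:139 -58:139 -57:140 -56:139 -55:140 -54:139 -53:139 -52:138 -51:137 -50:138 -49:139 -48:141 -47:128 -46:82 -45:72 -44:73 -43:74 -42:71 -41:71 -40:109 -39:134 -38:135 -37:133 -36:131 -35:134 -34:130 -33:129 -32:134 -31:134 -30:135 -29:135 -28:135 -27:135 -26:135 -25:135 -24:135 -23:136 -22:136 -21:136
```

This picture shows the lower rim about +2.5 mm in tool x and -1.3 mm in tool y from the upper. That fits the one-sided contact at tool x of about -60 mm. I'll raise it slightly, shift, and try again.

>>> {"method": "carry_out", "body": {"slide": [[0,0,-0.003],[0,0,-0.006],[0.0015,0,-0.006],[0.0025,0,-0.006],[0.0025,0,-0.006]], "rotation": [[0,0,0],[0,0,0],[0,0,0],[0,0,0],[0,0,0]]}}

```text
time: 29.3
tcp_pos: [0.5505, -0.0607, 0.1421]
ee_rot: [-0.0, 0.983, -0.184, -0.0]
contact_force: [0.1, 1.1, -2.5]
width: 0.0088
finger_force: 45.0
```

Run:
```python
from h import *
st();goal([.5503,-.0610,.1395],-111.25)
```

```text
tcp [ 0.5505 -0.0607  0.1421] F [-0.3 -1.1  2.5] M [-0.19 -0.06  0.02] contact x 0.130 y 0.003 t 29.3
slide [-0.002   0.0008  0.0108] rot [0.     0.0002 0.0002] rows>= 0.2
slide [-0.      0.0004  0.0026] rot [0.     0.0002 0.0002] rows>= 0.0
```

>>> {"method": "carry_out", "body": {"slide": [[0,0.0004,0.001],[0,0.0004,0.002],[0,0.0004,0.003],[0,0.0004,0.004],[0,0.0004,0.005],[0,0.0004,0.006],[0,0.0004,0.006]], "rotation": [[0,0,0],[0,0,0],[0,0,0],[0,0,0],[0,0,0],[0,0,0],[0,0,0]]}}

```text
time: 30.18
tcp_pos: [0.5505, -0.0611, 0.1367]
ee_rot: [-0.0, 0.983, -0.184, 0.0]
contact_force: [-2.5, -1.2, 5.5]
width: 0.009
finger_force: 45.0
```

Run:
```python
from h import *
st()
```

```text
tcp [ 0.5505 -0.0611  0.1367] F [-1.9  2.  -5.5] M [ 0.06 -0.88 -0.26] contact x -0.109 y -0.032 t 30.175
slide [-0.0022  0.0004  0.0054] rot [-0.0001 -0.      0.0002] rows>= 0.1
```

```bash
cat >> h.py <<'E'
def rel(w,c,O,zu):
    "edge positions of upper and lower rims in tool coords from the wrist picture"
    from scipy.ndimage import map_coordinates
    phi=np.radians(-111.25);ty=np.array([np.cos(phi),np.sin(phi)]);tx=np.array([-ty[1],ty[0]])
    g=cv2.GaussianBlur(cv2.cvtColor(w,cv2.COLOR_RGB2GRAY).astype(np.float32),(0,0),.6)
    def line(a0,a1,fixed,along,z,lab):
        xs=np.arange(a0,a1,.00025); P=[np.r_[O+(tx*x+ty*fixed if along=='x' else ty*x+tx*fixed),z] for x in xs]
        v=map_coordinates(g,proj(P,None,c).T[::-1],order=1); d=np.gradient(v)
        k=[i for i in range(2,len(d)-2) if abs(d[i])>4 and abs(d[i])==abs(d[max(0,i-5):i+6]).max()]
        print(lab,fixed,[(round(xs[i]*1e3,1),'+' if d[i]>0 else '-') for i in k])
    for y in(-.078,-.082,-.086,-.09): line(.05,.076,y,'x',zu,'upX'); line(.056,.075,y,'x',.095,'loX')
    line(-.105,-.02,.0615,'y',zu,'upY'); line(-.14,-.03,.0635,'y',.095,'loY')
E
python3 - <<'E'
from h import *
import pickle
t,s,w,c=pickle.load(open('w6.pkl','rb')); rel(w,c,np.array([.5475,-.0613]),.1738)
o=get_obs();c=camera_info('wrist');w=grab_frame('wrist');pickle.dump((w,c,o),open('w7.pkl','wb'));rel(w,c,o['tcp_pos'][:2],.1734)
E
```

```text
upX -0.078 [(np.float64(55.5), '+'), (np.float64(63.0), '-'), (np.float64(64.8), '-'), (np.float64(69.5), '+')]
loX -0.078 [(np.float64(58.5), '-'), (np.float64(67.5), '+')]
upX -0.082 [(np.float64(55.5), '+'), (np.float64(63.0), '-'), (np.float64(64.8), '-'), (np.float64(69.5), '+')]
loX -0.082 [(np.float64(58.5), '-'), (np.float64(65.2), '-'), (np.float64(67.5), '+')]
upX -0.086 [(np.float64(55.5), '+'), (np.float64(63.0), '-'), (np.float64(64.8), '+'), (np.float64(69.8), '+')]
loX -0.086 [(np.float64(58.5), '-'), (np.float64(65.5), '-'), (np.float64(67.8), '+')]
upX -0.09 [(np.float64(55.5), '+'), (np.float64(63.0), '-'), (np.float64(65.5), '+'), (np.float64(69.8), '+')]
loX -0.09 [(np.float64(58.5), '-'), (np.float64(65.5), '-'), (np.float64(67.8), '+')]
upY 0.0615 [(np.float64(-74.5), '-'), (np.float64(-59.5), '+'), (np.float64(-39.7), '-'), (np.float64(-38.2), '+')]
loY 0.0635 [(np.float64(-131.8), '-'), (np.float64(-113.5), '+'), (np.float64(-74.7), '-'), (np.float64(-73.0), '+'), (np.float64(-41.7), '-'), (np.float64(-36.0), '+')]
upX -0.078 [(np.float64(55.3), '+'), (np.float64(63.0), '-'), (np.float64(64.5), '-'), (np.float64(68.3), '+')]
loX -0.078 [(np.float64(58.5), '-'), (np.float64(62.5), '-'), (np.float64(65.8), '+')]
upX -0.082 [(np.float64(55.3), '+'), (np.float64(63.0), '-'), (np.float64(64.5), '-'), (np.float64(68.3), '+')]
loX -0.082 [(np.float64(58.5), '-'), (np.float64(62.5), '-'), (np.float64(65.8), '+')]
upX -0.086 [(np.float64(55.3), '+'), (np.float64(63.0), '-'), (np.float64(68.3), '+')]
loX -0.086 [(np.float64(62.5), '-'), (np.float64(66.0), '+')]
upX -0.09 [(np.float64(55.3), '+'), (np.float64(63.0), '-'), (np.float64(65.3), '+'), (np.float64(68.0), '+')]
loX -0.09 [(np.float64(62.5), '-'), (np.float64(66.0), '+')]
upY 0.0615 [(np.float64(-74.2), '-'), (np.float64(-59.5), '+'), (np.float64(-38.2), '+')]
loY 0.0635 [(np.float64(-112.5), '+'), (np.float64(-34.7), '+')]
```

>>> {"method": "carry_out", "body": {"slide": [[-0.0002,-0.0002,0],[-0.0004,-0.0004,0],[-0.0006,-0.0006,0.0002],[-0.0006,-0.0008,0.0004],[-0.0006,-0.001,0.0006],[-0.0006,-0.001,0.0008]], "rotation": [[0,0,0.001],[0,0,0.002],[0,0,0.003],[0,0,0.003],[0,0,0.003],[0,0,0.003]]}}

```text
time: 30.98
tcp_pos: [0.5506, -0.0607, 0.1364]
ee_rot: [0.001, 0.983, -0.185, 0.0]
contact_force: [-4.3, -9.6, 13.1]
width: 0.009
finger_force: 45.0
```

Run:
```python
from h import *
st()
import pickle
o=get_obs();c=camera_info('wrist');w=grab_frame('wrist');pickle.dump((w,c,o),open('w8.pkl','wb'));rel(w,c,o['tcp_pos'][:2],o['tcp_pos'][2]+.0367)
```

```text
tcp [ 0.5506 -0.0607  0.1364] F [ -0.5  10.5 -13.1] M [-1.21 -0.95 -0.54] contact x -0.060 y 0.066 t 30.975
slide [-0.0021  0.0009  0.0051] rot [ 0.001  -0.0008 -0.002 ] rows>= 0.1
upX -0.078 [(np.float64(53.5), '-'), (np.float64(55.3), '+'), (np.float64(63.0), '-'), (np.float64(64.5), '-'), (np.float64(68.0), '+')]
loX -0.078 [(np.float64(58.8), '-'), (np.float64(62.8), '-'), (np.float64(65.5), '+')]
upX -0.082 [(np.float64(53.5), '-'), (np.float64(55.3), '+'), (np.float64(63.0), '-'), (np.float64(64.5), '-'), (np.float64(68.0), '+')]
loX -0.082 [(np.float64(58.2), '-'), (np.float64(62.8), '-'), (np.float64(65.5), '+')]
upX -0.086 [(np.float64(53.5), '-'), (np.float64(55.3), '+'), (np.float64(63.0), '-'), (np.float64(68.0), '+')]
loX -0.086 [(np.float64(62.3), '-'), (np.float64(65.8), '+')]
upX -0.09 [(np.float64(53.5), '-'), (np.float64(55.3), '+'), (np.float64(63.0), '-'), (np.float64(65.3), '+'), (np.float64(68.0), '+')]
loX -0.09 [(np.float64(58.2), '-'), (np.float64(62.3), '-'), (np.float64(65.8), '+')]
upY 0.0615 [(np.float64(-74.2), '-'), (np.float64(-59.2), '+'), (np.float64(-38.2), '+')]
loY 0.0635 [(np.float64(-112.2), '+'), (np.float64(-34.5), '+')]
```

```bash
cat >> h.py <<'E'
def yaws(w,c,O,zu):
    from scipy.ndimage import map_coordinates
    phi=np.radians(-111.25);ty=np.array([np.cos(phi),np.sin(phi)]);tx=np.array([-ty[1],ty[0]])
    g=cv2.GaussianBlur(cv2.cvtColor(w,cv2.COLOR_RGB2GRAY).astype(np.float32),(0,0),.8)
    def edge(lab,fs,a0,a1,along,z,sign):
        out=[]
        for f in fs:
            xs=np.arange(a0,a1,.0001); P=[np.r_[O+(tx*x+ty*f if along=='x' else ty*x+tx*f),z] for x in xs]
            uv=proj(P,None,c)
            if uv.min()<1 : continue
            d=sign*np.gradient(map_coordinates(g,uv.T[::-1],order=1)); i=d.argmax()
            if d[i]>.8: out.append((f,np.sum(xs[max(0,i-12):i+13]*np.clip(d[max(0,i-12):i+13],0,9))/np.sum(np.clip(d[max(0,i-12):i+13],0,9))))
        a=np.array(out)
        for _ in range(4):
            p=np.polyfit(*a.T,1);r=a[:,1]-np.polyval(p,a[:,0]);a=a[abs(r)<=max(.0003,1.8*r.std())]
        print(lab,'slope deg %.2f'%np.degrees(p[0]),'n',len(a),'rms %.2fmm'%(r.std()*1e3),'at mid %.2f mm'%(np.polyval(p,np.mean(fs))*1e3))
    edge('upper end outer',np.arange(.012,.05,.002),.0,.008,'y',zu,1)
    edge('upper end inner',np.arange(.012,.045,.002),-.008,-.001,'y',zu,1)
    edge('upper long inner',np.r_[np.arange(-.1,-.076,.002),np.arange(-.044,-.01,.002)],.052,.059,'x',zu,1)
    edge('upper long outer',np.r_[np.arange(-.1,-.076,.002),np.arange(-.044,-.039,.001)],.0605,.0655,'x',zu,-1)
    edge('lower bottom band',np.arange(-.16,-.02,.003),.058,.075,'x',.05,1)
E
python3 - <<'E'
from h import *
import pickle
for f in('w7.pkl','w8.pkl'):
    w,c,o=pickle.load(open(f,'rb'));yaws(w,c,o['tcp_pos'][:2],o['tcp_pos'][2]+.0367)
E
```

```text
upper end outer slope deg -6.57 n 12 rms 0.24mm at mid 5.30 mm
upper end inner slope deg 0.48 n 17 rms 0.07mm at mid -4.96 mm
upper long inner slope deg 0.35 n 23 rms 0.15mm at mid 55.35 mm
upper long outer slope deg 0.02 n 18 rms 0.66mm at mid 63.36 mm
lower bottom band slope deg 0.04 n 47 rms 0.64mm at mid 63.13 mm
upper end outer slope deg -6.48 n 12 rms 0.25mm at mid 5.36 mm
upper end inner slope deg 0.49 n 17 rms 0.07mm at mid -4.94 mm
upper long inner slope deg 0.25 n 23 rms 0.15mm at mid 55.33 mm
upper long outer slope deg -0.14 n 18 rms 0.61mm at mid 63.45 mm
lower bottom band slope deg 0.04 n 47 rms 0.61mm at mid 63.16 mm
```

>>> {"method": "carry_out", "body": {"slide": [[0.0002,0.001,-0.0015],[0.0002,0.001,-0.0015],[0.0002,0.001,-0.0015]], "rotation": [[0,-0.003,0],[0,-0.006,0],[0,-0.006,0]]}}

```text
time: 31.4
tcp_pos: [0.5499, -0.0608, 0.1367]
ee_rot: [-0.001, 0.983, -0.186, -0.003]
contact_force: [0.7, -0.2, -1.8]
width: 0.0088
finger_force: 45.0
```

Run:
```python
from h import *
st()
```

```text
tcp [ 0.5499 -0.0608  0.1367] F [ 0.7 -0.   1.8] M [-0.15 -0.04  0.01] contact x -0.023 y -0.084 t 31.4
slide [-0.0015  0.0005  0.0054] rot [ 0.      0.0063 -0.0028] rows>= 0.1
```

>>> {"method": "carry_out", "body": {"slide": [[0,0,0.0004],[0,0,0.0008],[0,0,0.0008]], "rotation": [[0,0,0],[0,0,0],[0,0,0]]}}

```text
time: 31.78
tcp_pos: [0.55, -0.0609, 0.1364]
ee_rot: [-0.001, 0.983, -0.186, -0.003]
contact_force: [-2.4, -1.2, 4.1]
width: 0.0091
finger_force: 45.0
```

Run:
```python
from h import *
st()
```

```text
tcp [ 0.55   -0.0609  0.1364] F [-1.8  1.9 -4.1] M [-0.08 -0.81 -0.15] contact x -0.123 y -0.018 t 31.775
slide [-0.0016  0.0004  0.0051] rot [-0.      0.0061 -0.0028] rows>= 0.1
```

>>> {"method": "carry_out", "body": {"slide": [[0,0.0004,-0.0002],[0,0.0008,-0.0002],[0,0.0012,-0.0002],[0,0.0016,-0.0002],[0,0.0016,-0.0002]], "rotation": [[0,0,0],[0,0,0],[0,0,0],[0,0,0],[0,0,0]]}}

```text
time: 32.4
tcp_pos: [0.5495, -0.0624, 0.1364]
ee_rot: [-0.001, 0.983, -0.186, -0.003]
contact_force: [1.4, 2.8, 1.8]
width: 0.0088
finger_force: 45.0
```

Run:
```python
from h import *
st()
```

```text
tcp [ 0.5495 -0.0624  0.1364] F [ 0.3 -3.1 -1.8] M [ 0.9  -0.26  0.09] contact x -0.057 y -0.267 t 32.4
slide [-0.0017 -0.0011  0.0051] rot [-0.0002  0.0057 -0.003 ] rows>= 0.1
```

>>> {"method": "carry_out", "body": {"slide": [[0,-0.0008,-0.0002],[0,-0.0016,-0.0002],[0,-0.0022,-0.0002],[0,-0.0028,-0.0002],[0,-0.0032,-0.0002],[0,-0.0032,-0.0002]], "rotation": [[0,0,0],[0,0,0],[0,0,0],[0,0,0],[0,0,0],[0,0,0]]}}

```text
time: 33.15
tcp_pos: [0.5504, -0.0596, 0.1366]
ee_rot: [-0.0, 0.983, -0.186, -0.003]
contact_force: [-1.5, -4.7, 4.0]
width: 0.0087
finger_force: 45.0
```

Run:
```python
from h import *
st()
```

```text
tcp [ 0.5504 -0.0596  0.1366] F [ 0.3  4.9 -4. ] M [-0.92 -0.2  -0.12] contact x -0.028 y 0.115 t 33.15
slide [-0.0016  0.0018  0.0053] rot [ 0.0006  0.0062 -0.0025] rows>= 0.1
```

>>> {"method": "carry_out", "body": {"slide": [[0,0.0007,-0.001],[-0.0007,0.0014,-0.001],[-0.0007,0.0014,0],[-0.0007,0.0014,0.0003],[-0.0007,0.0014,0.0003]], "rotation": [[0,0,0.004],[0,0,0.008],[0,0,0.008],[0,0,0.008],[0,0,0.008]]}}

```text
time: 33.78
tcp_pos: [0.5493, -0.0604, 0.1364]
ee_rot: [-0.001, 0.982, -0.19, -0.003]
contact_force: [-2.6, -0.9, 5.0]
width: 0.0087
finger_force: 45.0
```

Run:
```python
from h import *
st()
```

```text
tcp [ 0.5493 -0.0604  0.1364] F [-2.1  1.9 -5. ] M [-0.09 -1.   -0.21] contact x -0.132 y -0.014 t 33.775
slide [-0.0008  0.0006  0.0051] rot [ 0.      0.0065 -0.0107] rows>= 0.1
```

>>> {"method": "carry_out", "body": {"slide": [[-0.0011,0,-0.001],[-0.0022,0,-0.001],[-0.0022,0,0],[-0.0022,0,0.0003],[-0.0022,0,0.0003]], "rotation": [[0,0,0.006],[0,0,0.012],[0,0,0.012],[0,0,0.012],[0,0,0.012]]}}

```text
time: 34.4
tcp_pos: [0.5475, -0.0597, 0.1364]
ee_rot: [-0.001, 0.981, -0.196, -0.003]
contact_force: [-2.5, -1.2, 8.2]
width: 0.009
finger_force: 45.0
```

Run:
```python
from h import *
st()
```

```text
tcp [ 0.5475 -0.0597  0.1364] F [-1.8  2.1 -8.2] M [-0.1  -0.99 -0.16] contact x -0.092 y -0.009 t 34.4
slide [0.0011 0.0006 0.0051] rot [-0.      0.0059 -0.0228] rows>= 0.1
```

```bash
cat >> h.py <<'E'
def sub(w,c,O,lab,fs,a0,a1,along,z,sign,phi=-111.25):
    from scipy.ndimage import map_coordinates
    phi=np.radians(phi);ty=np.array([np.cos(phi),np.sin(phi)]);tx=np.array([-ty[1],ty[0]])
    g=cv2.GaussianBlur(cv2.cvtColor(w,cv2.COLOR_RGB2GRAY).astype(np.float32),(0,0),.7); out=[]
    for f in fs:
        xs=np.arange(a0,a1,.0001); P=[np.r_[O+(tx*x+ty*f if along=='x' else ty*x+tx*f),z] for x in xs]
        d=sign*np.gradient(map_coordinates(g,proj(P,None,c).T[::-1],order=1)); i=d.argmax(); out.append('%d:%.1f(%.1f)'%(round(f*1e3),xs[i]*1e3,d[i]))
    print(lab,' '.join(out))
E
python3 - <<'E'
from h import *
import pickle
o=get_obs();c=camera_info('wrist');w=grab_frame('wrist');pickle.dump((w,c,o),open('w9.pkl','wb'))
for f in('w8.pkl','w9.pkl'):
    w,c,o=pickle.load(open(f,'rb'));O=o['tcp_pos'][:2];zu=o['tcp_pos'][2]+.0367;print(f)
    sub(w,c,O,'up outer',np.r_[-.098:-.076:.004,-.044,-.0425,-.041],.060,.066,'x',zu,-1)
    sub(w,c,O,'up inner',np.r_[-.098:-.076:.004,-.044,-.0425,-.041],.052,.058,'x',zu,1)
    sub(w,c,O,'lo outer',np.r_[-.134,-.132,-.098:-.076:.004,-.045,-.0435,-.042],.0595,.0652,'x',.095,-1)
    sub(w,c,O,'lo bottom',np.r_[-.15:-.02:.01],.059,.075,'x',.05,1)
    sub(w,c,O,'lo notch edges',np.r_[.060:.066:.001],-.136,-.126,'y',.095,-1)
    sub(w,c,O,'lo notch2',np.r_[.060:.066:.001],-.045,-.035,'y',.095,-1)
    sub(w,c,O,'up notch',np.r_[.056:.064:.001],-.079,-.07,'y',zu,-1)
    sub(w,c,O,'end in',np.r_[.015:.05:.005],-.008,-.001,'y',zu,1)
E
```

```text
w8.pkl
up outer -98:63.1(3.8) -94:63.1(3.8) -90:63.0(3.9) -86:63.0(4.1) -82:64.7(5.3) -78:64.6(5.6) -44:64.3(3.5) -42:62.8(4.5) -41:62.9(4.5)
up inner -98:55.4(5.8) -94:55.3(5.7) -90:55.3(5.4) -86:55.2(5.0) -82:55.6(4.9) -78:55.1(5.0) -44:55.2(5.4) -42:55.3(5.4) -41:55.2(5.5)
lo outer -134:62.7(2.2) -132:63.0(2.4) -98:64.2(1.7) -94:62.2(1.9) -90:62.2(2.2) -86:62.4(2.2) -82:62.9(2.2) -78:62.9(2.3) -45:62.3(2.4) -44:62.3(2.6) -42:62.6(2.7)
lo bottom -150:63.3(5.1) -140:62.8(6.7) -130:63.0(5.1) -120:63.6(4.7) -110:64.1(4.7) -100:63.6(6.0) -90:62.8(4.2) -80:63.1(5.0) -70:63.0(5.4) -60:63.0(5.8) -50:62.9(5.2) -40:62.8(4.8) -30:64.1(6.6)
lo notch edges 60:-130.3(4.6) 61:-130.7(4.5) 62:-130.9(4.5) 63:-130.1(2.0) 64:-130.0(0.1) 65:-134.0(0.1) 66:-135.0(0.1)
lo notch2 60:-40.2(4.5) 61:-40.2(5.5) 62:-40.4(4.6) 63:-40.4(1.0) 64:-36.4(0.8) 65:-44.8(0.1) 66:-35.1(0.2)
up notch 56:-74.6(6.9) 57:-74.4(7.2) 58:-74.3(7.4) 59:-74.2(7.2) 60:-74.4(7.0) 61:-74.3(7.6) 62:-74.2(8.4) 63:-74.1(4.5)
end in 15:-5.1(8.8) 20:-5.0(9.4) 25:-5.0(9.6) 30:-5.0(3.2) 35:-4.9(3.0) 40:-4.8(3.1) 45:-5.2(2.8) 50:-4.0(3.4)

[... 399 characters left out ...]
 -45:65.1(2.1) -44:65.1(2.9) -42:65.1(3.1)
lo bottom -150:66.5(4.7) -140:66.1(6.7) -130:66.1(4.6) -120:66.8(5.7) -110:66.8(5.7) -100:66.4(5.5) -90:65.5(4.5) -80:65.5(4.6) -70:65.8(5.3) -60:65.6(5.2) -50:65.3(4.7) -40:65.7(4.6) -30:66.4(5.6)
lo notch edges 60:-135.6(0.2) 61:-130.9(0.2) 62:-130.7(2.8) 63:-130.8(4.4) 64:-130.9(5.2) 65:-131.1(5.8) 66:-130.9(2.7)
lo notch2 60:-40.7(3.4) 61:-40.6(5.0) 62:-40.6(5.1) 63:-40.5(5.4) 64:-40.4(6.0) 65:-40.6(4.7) 66:-38.8(0.9)
up notch 56:-72.7(0.5) 57:-72.9(2.5) 58:-72.7(6.9) 59:-73.0(7.4) 60:-72.8(7.4) 61:-72.6(7.5) 62:-72.8(7.1) 63:-72.7(7.5)
end in 15:-4.8(8.8) 20:-4.7(9.6) 25:-4.5(9.3) 30:-4.3(2.9) 35:-4.2(3.1) 40:-4.3(2.9) 45:-4.2(2.7) 50:-2.9(3.1)
```

>>> {"method": "carry_out", "body": {"slide": [[0,0,-0.001],[0.0014,0.0003,-0.0015],[0.0028,0.0006,-0.0015],[0.0028,0.0006,-0.0005],[0.0028,0.0006,0],[0.0028,0.0006,0]], "rotation": [[0,0,0],[0,0,-0.01],[0,0,-0.0193],[0,0,-0.0193],[0,0,-0.0193],[0,0,-0.0193]]}}

```text
time: 35.2
tcp_pos: [0.5499, -0.0614, 0.1364]
ee_rot: [-0.001, 0.983, -0.186, -0.003]
contact_force: [-1.2, -2.1, 5.7]
width: 0.0089
finger_force: 45.0
```

```bash
python3 -c "
from h import *
st()"
```

```text
tcp [ 0.5499 -0.0614  0.1364] F [-0.4  2.4 -5.7] M [-0.06 -0.66 -0.13] contact x -0.078 y -0.016 t 35.2
slide [-0.0018 -0.      0.0051] rot [-0.      0.0057 -0.0035] rows>= 0.1
```

>>> {"method": "carry_out", "body": {"slide": [[0,0.0002,-0.0007],[0,0.0004,-0.0007],[0,0.0004,0],[0,0.0004,0]], "rotation": [[0,0,0],[0,0,0],[0,0,0],[0,0,0]]}}

```text
time: 35.7
tcp_pos: [0.5498, -0.0616, 0.1362]
ee_rot: [-0.001, 0.983, -0.186, -0.003]
contact_force: [-1.1, 0.4, 5.4]
width: 0.0085
finger_force: 45.0
```

```bash
python3 -c "
from h import *
st()"
```

```text
tcp [ 0.5498 -0.0616  0.1362] F [-1.2  0.  -5.4] M [ 0.58 -0.72  0.03] contact x -0.090 y -0.100 t 35.7
slide [-0.0016 -0.0003  0.0049] rot [-0.0003  0.0059 -0.0037] rows>= 0.1
```

>>> {"method": "carry_out", "body": {"slide": [[0,0.0003,-0.0007],[0,0.0005,-0.0007],[0,0.0005,0],[0,0.0005,0]], "rotation": [[0,0,0],[0,0,0],[0,0,0],[0,0,0]]}}

```text
time: 36.2
tcp_pos: [0.5495, -0.0621, 0.1362]
ee_rot: [-0.001, 0.983, -0.186, -0.003]
contact_force: [-0.6, 2.8, 6.2]
width: 0.0086
finger_force: 45.0
```

```bash
python3 -c "
from h import *
st()"
```

```text
tcp [ 0.5495 -0.0621  0.1362] F [-1.6 -2.4 -6.2] M [ 0.88 -0.82 -0.05] contact x -0.094 y -0.127 t 36.2
slide [-0.0016 -0.0008  0.0049] rot [-0.0002  0.006  -0.0036] rows>= 0.1
```

>>> {"method": "carry_out", "body": {"slide": [[0,0,-0.0012],[0.0004,-0.0002,-0.0012],[0.0007,-0.0004,-0.0012],[0.0007,-0.0004,0],[0.0007,-0.0004,0]], "rotation": [[0,0,0],[0,0,-0.004],[0,0,-0.008],[0,0,-0.008],[0,0,-0.008]]}}

```text
time: 36.83
tcp_pos: [0.5503, -0.0621, 0.1363]
ee_rot: [-0.001, 0.983, -0.182, -0.003]
contact_force: [-2.3, -1.3, 4.4]
width: 0.0086
finger_force: 45.0
```

```bash
python3 -c "
from h import *
st()"
```

```text
tcp [ 0.5503 -0.0621  0.1363] F [-1.7  2.  -4.4] M [ 0.22 -0.82 -0.13] contact x -0.118 y -0.061 t 36.825
slide [-0.0023 -0.0006  0.005 ] rot [0.0001 0.006  0.0047] rows>= 0.1
```

>>> {"method": "carry_out", "body": {"slide": [[0,0,-0.0012],[0.0004,0,-0.0012],[0.0007,0,-0.0012],[0.0007,0,0],[0.0007,0,0]], "rotation": [[0,0,0],[0,0,-0.004],[0,0,-0.008],[0,0,-0.008],[0,0,-0.008]]}}

```text
time: 37.45
tcp_pos: [0.551, -0.0623, 0.1362]
ee_rot: [-0.001, 0.984, -0.178, -0.003]
contact_force: [-0.6, -0.4, 3.7]
width: 0.0087
finger_force: 45.0
```

```bash
python3 -c "
from h import *
st()"
```

```text
tcp [ 0.551  -0.0623  0.1362] F [-0.5  0.5 -3.7] M [ 0.4  -0.54 -0.16] contact x -0.085 y -0.097 t 37.45
slide [-0.0031 -0.0005  0.0049] rot [-0.0002  0.0058  0.0125] rows>= 0.1
```

>>> {"method": "carry_out", "body": {"slide": [[0,0,-0.0005],[0,0,-0.0005],[0,0,-0.0005]], "rotation": [[0,-0.006,0],[0,-0.012,0],[0,-0.012,0]]}}

```text
time: 37.83
tcp_pos: [0.5507, -0.0622, 0.1362]
ee_rot: [-0.002, 0.984, -0.178, -0.009]
contact_force: [1.0, 0.4, -2.6]
width: 0.0083
finger_force: 45.0
```

```bash
python3 -c "
from h import *
st()"
```

```text
tcp [ 0.5507 -0.0622  0.1362] F [ 0.9 -0.7  2.6] M [0.14 0.02 0.1 ] contact x -0.166 y 1.089 t 37.825
slide [-0.0027 -0.0006  0.005 ] rot [0.0001 0.0185 0.0125] rows>= 0.1
```

>>> {"method": "carry_out", "body": {"slide": [[0,0,0.0004],[0,0,0.0008],[0,0,0.0008]], "rotation": [[0,0,0],[0,0,0],[0,0,0]]}}

```text
time: 38.2
tcp_pos: [0.5508, -0.0623, 0.1358]
ee_rot: [-0.002, 0.984, -0.178, -0.009]
contact_force: [-1.1, -0.3, 1.8]
width: 0.0087
finger_force: 45.0
```

Run:
```python
from h import *
st()
import pickle
o=get_obs();c=camera_info('wrist');w=grab_frame('wrist');t=grab_frame('top');s=grab_frame('side');pickle.dump((w,c,o,t,s),open('w10.pkl','wb'))
# upper roll seen from the side camera / wrist: dip-end rim and lower rim lines
O=o['tcp_pos'][:2];zu=o['tcp_pos'][2]+.0367
sub(w,c,O,'up outer',np.r_[-.098:-.076:.004],.060,.068,'x',zu-.001,-1,-110.55)
sub(w,c,O,'lo outer',np.r_[-.134,-.132,-.098:-.076:.004,-.045,-.0435,-.042],.0575,.0672,'x',.095,-1,-110.55)
sub(w,c,O,'lo notch edges',np.r_[.058:.066:.001],-.136,-.126,'y',.095,-1)
sub(w,c,O,'lo notch2',np.r_[.058:.066:.001],-.045,-.035,'y',.095,-1)
sub(w,c,O,'up notch',np.r_[.056:.064:.001],-.079,-.07,'y',zu-.001,-1)
```

```text
tcp [ 0.5508 -0.0623  0.1358] F [-1.   0.6 -1.8] M [ 0.12 -0.47 -0.08] contact x -0.106 y -0.074 t 38.2
slide [-0.0028 -0.0006  0.0045] rot [0.0001 0.0181 0.0125] rows>= 0.1
up outer -98:63.5(3.6) -94:63.8(3.9) -90:63.9(4.2) -86:63.8(4.4) -82:65.2(4.8) -78:65.5(5.0)
lo outer -134:62.9(2.3) -132:63.1(2.3) -98:65.0(2.2) -94:62.1(2.0) -90:62.7(2.1) -86:62.4(2.2) -82:62.3(2.5) -78:64.8(2.6) -45:61.6(2.4) -44:61.5(2.9) -42:61.8(3.1)
lo notch edges 58:-131.9(4.4) 59:-131.7(5.5) 60:-131.6(6.1) 61:-131.4(4.4) 62:-131.6(0.7) 63:-127.6(0.2) 64:-128.0(0.2) 65:-128.2(0.1)
lo notch2 58:-41.7(2.1) 59:-41.7(4.8) 60:-41.6(5.5) 61:-41.3(4.9) 62:-40.2(1.3) 63:-37.6(1.3) 64:-39.5(0.2) 65:-35.3(0.2)
up notch 56:-74.9(7.0) 57:-75.2(7.1) 58:-75.0(7.3) 59:-74.9(7.6) 60:-75.2(7.1) 61:-75.0(7.5) 62:-74.9(7.6) 63:-74.7(2.8)
```

>>> {"method": "carry_out", "body": {"slide": [[0,0,-0.002],[-0.001,-0.0006,-0.002],[-0.001,-0.0006,-0.002],[-0.001,-0.0006,-0.001],[-0.001,-0.0006,-0.001]], "rotation": [[0,0,0],[0,0.009,0.008],[0,0.018,0.015],[0,0.018,0.015],[0,0.018,0.015]]}}

```text
time: 38.98
tcp_pos: [0.5501, -0.0613, 0.1367]
ee_rot: [-0.0, 0.983, -0.186, -0.0]
contact_force: [-1.1, 0.9, -0.2]
width: 0.0086
finger_force: 45.0
```

Run:
```python
from h import *
st()
import pickle
w,c,o,t,s=pickle.load(open('w10.pkl','rb'))
# roll/height check of the upper in the side camera: rim top corner line at the dip end & plain-end
g=cv2.GaussianBlur(cv2.cvtColor(s,cv2.COLOR_RGB2GRAY).astype(np.float32),(0,0),.6)
from scipy.ndimage import map_coordinates
C=np.array([.5815,.0205]);yaw=np.radians(68.6)  # upper x axis
X=np.array([np.cos(yaw),np.sin(yaw),0]);Y=np.array([-np.sin(yaw),np.cos(yaw),0])
def prof(lab,xu,yu,z0,z1):
    zs=np.arange(z0,z1,.0005);P=[np.r_[C,0]+X*xu+Y*yu+[0,0,z] for z in zs]
    uv=proj(P,'side');v=map_coordinates(g,uv.T[::-1],order=1);d=np.gradient(v);k=[i for i in range(3,len(d)-3) if abs(d[i])>.8 and abs(d[i])==abs(d[i-3:i+4]).max()]
    print(lab,xu,yu,[(round(zs[i]*1e3,1),round(float(d[i]),1)) for i in k])
for y in(-.056,-.045,-.035,.035,.045,.056): prof('up dip end outer',.092,y,.09,.19)
```

```text
tcp [ 0.5501 -0.0613  0.1367] F [-1.3 -0.4  0.2] M [-0.05 -0.45 -0.05] contact x -0.196 y -0.065 t 38.975
slide [-0.0019  0.0001  0.0054] rot [-0.      0.0002 -0.0025] rows>= 0.1
up dip end outer 0.092 -0.056 [(np.float64(96.0), -1.6), (np.float64(100.5), 1.1), (np.float64(103.0), 1.1), (np.float64(118.0), 2.1), (np.float64(123.0), 2.7), (np.float64(134.5), 1.6), (np.float64(142.5), 1.1), (np.float64(149.0), 3.2), (np.float64(171.0), -10.4), (np.float64(173.5), -10.7)]
up dip end outer 0.092 -0.045 [(np.float64(92.5), 2.5), (np.float64(95.5), 2.6), (np.float64(110.0), -9.5), (np.float64(123.0), 4.9), (np.float64(168.0), 3.1), (np.float64(171.0), 2.9), (np.float64(181.5), -7.3)]
up dip end outer 0.092 -0.035 [(np.float64(95.5), 3.2), (np.float64(101.5), -2.5), (np.float64(104.5), -3.1), (np.float64(109.5), 2.9), (np.float64(116.5), -4.6), (np.float64(118.5), 3.8), (np.float64(123.5), -2.9), (np.float64(128.0), 1.6), (np.float64(170.0), 3.6), (np.float64(176.5), -2.8), (np.float64(185.5), -3.1), (np.float64(187.5), -3.1)]
up dip end outer 0.092 0.035 [(np.float64(95.5), -1.0), (np.float64(99.0), -1.0), (np.float64(172.5), 1.5), (np.float64(177.0), -2.0)]
up dip end outer 0.092 0.045 [(np.float64(174.5), 4.4), (np.float64(183.5), -4.8)]
up dip end outer 0.092 0.056 [(np.float64(177.5), 4.1), (np.float64(183.0), -4.4)]
```

The side view shows the upper tote has pivoted about 1.5–2° in the grip, with its tool -x side high. Its heels on that side sit on the saddle edge. I'll lift, measure the roll with the lower rim as the level reference, and correct it.

>>> {"method": "carry_out", "body": {"slide": [[0,0,-0.006],[0,0,-0.012],[0,0,-0.015],[0,0,-0.015],[0,0,-0.015]], "rotation": [[0,0,0],[0,0,0],[0,0,0],[0,0,0],[0,0,0]]}}

```text
time: 39.6
tcp_pos: [0.55, -0.0613, 0.1516]
ee_rot: [0.0, 0.983, -0.186, -0.0]
contact_force: [-0.0, -0.2, -2.5]
width: 0.009
finger_force: 45.0
```

```bash
cat >> h.py <<'E'
def roll(s,Cu,yawu,zu,Cl=(.5815,.0207),yawl=-111.4):
    "rim-top heights (mm) of the +y-world end seen by the side camera: upper dip end and lower plain end"
    from scipy.ndimage import map_coordinates
    g=cv2.GaussianBlur(cv2.cvtColor(s,cv2.COLOR_RGB2GRAY).astype(np.float32),(0,0),.6)
    for lab,C,yaw,xo,z in(('upper',Cu,yawu,.092,zu),('lower',Cl,yawl,-.092,.095)):
        a=np.radians(yaw);X=np.array([np.cos(a),np.sin(a),0]);Y=np.array([-np.sin(a),np.cos(a),0])*(1 if xo>0 else -1);out=[]
        for y in np.r_[-.05:-.029:.003,.03:.0501:.003]:
            zs=np.arange(z-.012,z+.006,.0003);P=[np.r_[C,0]+X*xo+Y*y+[0,0,q] for q in zs]
            d=np.gradient(map_coordinates(g,proj(P,'side').T[::-1],order=1));i=d[:].argmax();out.append((y,zs[i],d[i]))
        o=np.array(out);p=np.polyfit(o[:,0],o[:,1],1);print(lab,'slope %.4f'%p[0],'mid z %.1f'%(p[1]*1e3),' '.join('%d:%.1f(%.1f)'%(a*1e3,b*1e3,k) for a,b,k in out))
E
python3 - <<'E'
from h import *
import pickle
st();p,_=tcp();s=grab_frame('side');c=camera_info('wrist');w=grab_frame('wrist');pickle.dump((s,c,w,get_obs()),open('w11.pkl','wb'))
a=np.radians(yawy());Cu=p[:2]-.0875*np.array([np.cos(a),np.sin(a)])
roll(s,Cu,np.degrees(a)+180,p[2]+.0367)
w5=pickle.load(open('w5.pkl','rb')); q=w5[2]['tcp_pos'];a=np.radians(-111.21);print('before contact:');roll(w5[4],q[:2]-.0875*np.array([np.cos(a),np.sin(a)]),68.79,q[2]+.0367)
E
```

```text
tcp [ 0.55   -0.0613  0.1516] F [0.  0.2 2.5] M [-0.19 -0.03  0.03] contact x -0.006 y 0.016 t 39.6
slide [-0.0018  0.0001  0.0203] rot [ 0.0001  0.0001 -0.0025] rows>= 0.3
upper slope 0.0288 mid z 186.4 -50:185.0(1.7) -47:184.1(1.8) -44:186.5(2.0) -40:184.1(1.9) -37:185.0(2.2) -34:187.4(1.8) -31:186.2(2.3) 30:182.0(0.9) 33:185.9(0.8) 36:187.1(2.3) 39:188.3(2.6) 42:187.4(2.4) 45:189.8(2.6) 48:191.0(2.5)
lower slope -0.0035 mid z 94.1 -50:95.0(1.2) -47:93.8(1.5) -44:92.6(1.8) -40:95.6(1.9) -37:92.9(1.8) -34:95.6(1.8) -31:93.2(1.8) 30:100.1(0.2) 33:93.8(0.1) 36:91.4(0.1) 39:94.1(0.1) 42:92.0(0.1) 45:94.7(0.1) 48:92.3(0.1)
before contact:
upper slope -0.0255 mid z 292.9 -50:295.1(2.1) -47:293.9(2.0) -44:294.8(2.1) -40:292.7(2.0) -37:293.6(2.2) -34:295.4(2.2) -31:293.3(2.1) 30:285.5(0.6) 33:292.7(0.7) 36:291.8(1.9) 39:292.7(2.8) 42:294.2(2.8) 45:292.4(2.6) 48:293.3(2.9)
lower slope 0.0095 mid z 94.3 -50:92.6(1.5) -47:95.3(1.7) -44:92.6(1.8) -40:95.6(1.8) -37:92.9(1.9) -34:95.6(1.9) -31:93.2(1.8) 30:94.1(1.9) 33:95.9(1.7) 36:95.0(1.8) 39:92.9(1.7) 42:95.6(1.8) 45:93.2(2.0) 48:96.2(1.9)
```

>>> {"method": "carry_out", "body": {"slide": [[0.0005,0,0],[0.001,0,0],[0.001,0,0.004],[0.001,0,0.006],[0.001,0,0.006],[0.001,0,0.006]], "rotation": [[0,0.015,0],[0,0.03,0],[0,0.03,0],[0,0.03,0],[0,0.03,0],[0,0.03,0]]}}

```text
time: 40.45
tcp_pos: [0.5511, -0.0617, 0.1457]
ee_rot: [0.003, 0.983, -0.186, 0.015]
contact_force: [-0.6, -0.6, -2.6]
width: 0.0088
finger_force: 45.0
```

Run:
```python
from h import *
import pickle
st();o=get_obs();c=camera_info('wrist');w=grab_frame('wrist');s=grab_frame('side');pickle.dump((s,c,w,o),open('w12.pkl','wb'))
p=o['tcp_pos'];a=np.radians(-111.4);O=p[:2];zu=p[2]+.0367
roll(s,O-.0875*np.array([np.cos(a),np.sin(a)]),68.6,zu)
sub(w,c,O,'up outer',np.r_[-.098:-.076:.004,-.044,-.0425],.058,.0645,'x',zu,-1,-111.4)
sub(w,c,O,'up inner',np.r_[-.098:-.076:.004,-.044,-.0425],.050,.058,'x',zu,1,-111.4)
sub(w,c,O,'lo outer',np.r_[-.134,-.132,-.09:-.076:.004,-.045,-.0435,-.042],.0585,.0645,'x',.095,-1,-111.4)
sub(w,c,O,'lo notch edges',np.r_[.058:.066:.001],-.136,-.126,'y',.095,-1,-111.4)
sub(w,c,O,'lo notch2',np.r_[.058:.066:.001],-.045,-.035,'y',.095,-1,-111.4)
sub(w,c,O,'up notch',np.r_[.055:.063:.001],-.079,-.07,'y',zu,-1,-111.4)
```

```text
tcp [ 0.5511 -0.0617  0.1457] F [-0.4  0.7  2.6] M [-0.18 -0.08 -0.01] contact x 0.158 y 0.032 t 40.45
slide [-0.0034  0.0001  0.0143] rot [ 0.0001 -0.03   -0.0026] rows>= 0.2
upper slope -0.0100 mid z 180.7 -50:180.3(1.1) -47:182.7(1.6) -44:180.3(2.0) -40:182.7(1.8) -37:180.3(2.0) -34:182.7(1.9) -31:180.3(2.1) 30:173.1(1.0) 33:179.4(0.4) 36:180.6(1.9) 39:183.0(2.3) 42:180.9(2.5) 45:183.0(2.4) 48:181.2(2.4)
lower slope -0.0334 mid z 92.8 -50:95.0(1.2) -47:93.8(1.4) -44:92.6(1.8) -40:95.6(1.9) -37:92.9(1.7) -34:95.6(1.8) -31:93.2(1.8) 30:100.1(0.3) 33:93.8(0.1) 36:83.0(0.1) 39:94.1(0.1) 42:83.3(0.1) 45:94.7(0.1) 48:92.3(0.2)
up outer -98:61.7(3.5) -94:62.0(3.3) -90:63.4(3.9) -86:62.0(4.1) -82:61.9(4.1) -78:63.3(4.7) -44:61.5(3.6) -42:61.6(3.8)
up inner -98:54.2(5.9) -94:54.2(5.9) -90:54.2(5.7) -86:54.1(5.7) -82:54.1(5.4) -78:54.1(5.2) -44:54.3(6.3) -42:54.3(6.5)
lo outer -134:61.2(1.3) -132:61.1(1.1) -90:61.3(1.5) -86:59.2(1.7) -82:59.2(1.9) -78:59.5(2.0) -45:60.8(2.3) -44:60.8(2.8) -42:61.0(2.7)
lo notch edges 58:-134.4(0.1) 59:-131.1(0.2) 60:-131.0(2.2) 61:-131.2(1.9) 62:-129.8(0.2) 63:-129.7(0.1) 64:-133.9(0.1) 65:-130.1(0.1)
lo notch2 58:-40.8(0.1) 59:-40.7(0.3) 60:-40.7(2.9) 61:-41.0(3.4) 62:-37.3(0.9) 63:-36.7(0.2) 64:-38.8(0.2) 65:-37.5(0.1)
up notch 55:-75.2(6.8) 56:-75.4(7.0) 57:-75.3(7.0) 58:-75.2(7.5) 59:-75.4(5.6) 60:-75.3(7.3) 61:-75.3(7.4) 62:-75.2(2.8)
```

>>> {"method": "carry_out", "body": {"slide": [[-0.0007,0.0003,0.003],[-0.0009,0.0003,0.006],[-0.001,0.0003,0.008],[-0.001,0.0003,0.0085],[-0.001,0.0003,0.009],[-0.001,0.0003,0.0095],[-0.001,0.0003,0.0095]], "rotation": [[0,0,0],[0,0,0],[0,0,0],[0,0,0],[0,0,0],[0,0,0],[0,0,0]], "newtons": 60}}

```text
time: 41.42
tcp_pos: [0.5503, -0.0617, 0.1362]
ee_rot: [0.003, 0.983, -0.186, 0.015]
contact_force: [-0.8, 0.2, -3.4]
width: 0.0087
finger_force: 60.0
```

```bash
python3 -c "
from h import *
st()"
```

```text
tcp [ 0.5503 -0.0617  0.1362] F [-1.   0.1  3.3] M [-0.19 -0.05  0.04] contact x 0.018 y 0.004 t 41.425
slide [-0.0023 -0.0002  0.0048] rot [ 0.     -0.03   -0.0025] rows>= 0.2
```

No contact at riding height, so the feet are entering the saddles.

>>> {"method": "carry_out", "body": {"slide": [[0,0,0.0006],[0,0,0.0012],[-0.0001,0,0.0018],[-0.0001,0,0.0024],[-0.0001,0,0.0028],[-0.0001,0,0.0028]], "rotation": [[0,0,0],[0,0,0],[0,0,0],[0,0,0],[0,0,0],[0,0,0]]}}

```text
time: 42.18
tcp_pos: [0.5502, -0.0617, 0.1333]
ee_rot: [0.003, 0.983, -0.186, 0.015]
contact_force: [0.7, -0.2, -3.0]
width: 0.0089
finger_force: 60.0
```

```bash
python3 -c "
from h import *
st()"
```

```text
tcp [ 0.5502 -0.0617  0.1333] F [ 0.6 -0.1  3. ] M [-0.17 -0.17  0.03] contact x 0.207 y 0.036 t 42.175
slide [-0.0022 -0.0002  0.0019] rot [ 0.0001 -0.0299 -0.0025] rows>= 0.2
```

>>> {"method": "carry_out", "body": {"slide": [[0,0,0.0005],[0,0,0.001],[0,0,0.0014],[-0.0001,0,0.0018],[-0.0001,0,0.0018]], "rotation": [[0,0,0],[0,0,0],[0,0,0],[0,0,0],[0,0,0]]}}

```text
time: 42.8
tcp_pos: [0.5502, -0.0617, 0.1315]
ee_rot: [0.003, 0.983, -0.186, 0.015]
contact_force: [-0.4, 0.1, -2.5]
width: 0.0085
finger_force: 60.0
```

```bash
python3 -c "
from h import *
st()"
```

```text
tcp [ 0.5502 -0.0617  0.1315] F [-0.5  0.1  2.4] M [-0.16 -0.07 -0.02] contact x 0.257 y 0.233 t 42.8
slide [-0.0021 -0.0002  0.0001] rot [ 0.0001 -0.0299 -0.0025] rows>= 0.2
```

>>> {"method": "carry_out", "body": {"slide": [[0,0,0.0005],[0,0,0.0008],[0,0,0.001],[0,0,0.001]], "rotation": [[0,0,0],[0,0,0],[0,0,0],[0,0,0]]}}

```text
time: 43.3
tcp_pos: [0.5505, -0.0619, 0.1311]
ee_rot: [0.003, 0.983, -0.186, 0.015]
contact_force: [-4.2, -2.5, 6.7]
width: 0.0089
finger_force: 60.0
```

```bash
python3 -c "
from h import *
st()"
```

```text
tcp [ 0.5505 -0.0619  0.1311] F [-2.8  3.9 -6.7] M [-0.33 -0.3  -0.02] contact x -0.030 y 0.016 t 43.3
slide [-0.0025 -0.0003 -0.0003] rot [ 0.     -0.0306 -0.0026] rows>= 0.2
```

Home height reached with balanced contact of about 9 N. I'll release and retreat.

>>> {"method": "carry_out", "body": {"slide": [[0,0,-0.0005],[0,0,-0.0005]], "rotation": [[0,0,0],[0,0,0]], "newtons": 15}}

```text
time: 43.55
tcp_pos: [0.5503, -0.0617, 0.1311]
ee_rot: [0.003, 0.983, -0.186, 0.015]
contact_force: [-1.7, -0.9, 2.2]
width: 0.009
finger_force: 15.0
```

>>> {"method": "carry_out", "body": {"slide": [[0,0,0],[0,0,0],[0,0,0],[0.0005,0,-0.02],[0.0015,0,-0.05],[0.003,0,-0.1],[0.004,0,-0.14],[0.004,0,-0.14]], "rotation": [[0,0,0],[0,0,0],[0,0,0],[0,0,0],[0,0,0],[0,0,0],[0,0,0],[0,0,0]], "fingers": 0.35}}

```text
time: 44.55
tcp_pos: [0.5516, -0.0618, 0.2743]
ee_rot: [0.003, 0.982, -0.186, 0.017]
contact_force: [0.0, 0.3, -0.4]
width: 0.0317
finger_force: 0.0
```

Run:
```python
from h import *
import pickle
print(get_obs()['tcp_pos'],get_obs()['width']);goal([.545,-.09,.42],-21.3)
s=grab_frame('side');pickle.dump(s,open('s13.pkl','wb'));roll(s,(.5815,.0205),68.6,.168)
```

```text
[ 0.55156704 -0.06181842  0.27430139] 0.03168381943279839
slide [ 0.0093  0.0285 -0.1455] rot [ 0.0268 -0.0285 -1.5723] rows>= 8.4
upper slope -0.0061 mid z 166.6 -50:167.1(1.7) -47:168.0(2.0) -44:165.9(2.0) -40:168.3(2.0) -37:165.9(1.8) -34:168.3(2.0) -31:165.9(1.9) 30:161.1(1.1) 33:162.6(0.4) 36:166.5(1.6) 39:167.7(2.0) 42:168.0(2.5) 45:169.2(2.2) 48:168.3(2.4)
lower slope -0.0351 mid z 92.7 -50:95.0(1.0) -47:93.8(1.5) -44:92.6(1.7) -40:95.6(1.7) -37:92.9(1.9) -34:95.6(2.0) -31:93.2(1.7) 30:100.1(0.3) 33:85.1(0.1) 36:88.1(0.1) 39:94.1(0.1) 42:92.0(0.2) 45:88.7(0.2) 48:91.7(0.2)
```

The upper rim reads about 168 mm (73 + 95) and level, and the gripper is clear. I'll hand it in.

```bash
python3 -c "
from plant import *
print(workorder.job_done())"
```

```text
the job is handed in; nothing more can be done
None
```

I handed the job in at about 45 s of the 72 s; no verdict came back. The upper tote is stacked half round, and the side camera reads its rim level at about 168 mm, the seated height. The bottle was set down on the lower tote's floor, though I didn't view a picture of it after releasing it.

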